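Unhook the length gauge, seat it on the sorting box and sort the brass offcuts

ROBOT

A 7-joint arm with a two-finger parallel gripper is mounted at the origin on the work surface; the furniture and walls round the work are solid. World frame = base frame: x ahead of the robot, y to its left, z up, the work surface at z = 0. Lengths are in m, angles in rad, forces in N, time in s.
With the tool pointing down it reaches from about 0.4 to 0.875 m from the base axis. Payload 19.3 kg.
Tool frame: the origin (TCP) lies between the finger pads; the fingertips stand 8 mm ahead of it and the grasp point (between the pads) lies 11 mm behind it; z points along the fingers, y is the line along which they close (so a half turn about z gives the same grasp; the last joint's range is limited). The gripper opens to 85 mm and grips with 20 to 120 N. Pads are 22 mm wide; open, the fingers measure 114 mm over their backs; the gripper's body (76 mm by 85 mm) begins 54 mm behind the grasp point. The pads swing forward as they close: fully open they stand 13 mm farther back than shut.
Start: joints at [1.188, 0.521, -0.036, 1.599, 0.021, 1.021, -0.113], TCP at [0.192, -0.595, 0.239] pointing down, gripper open.
Joint ranges: [-2.91, 2.91], [-0.3, 2.13], [-1.5, 1.42], [0.17, 2.43], [-1.26, 4.41], [0.16, 1.93], [-2.52, 2.52]. Speed limits (rad/s): [1.89, 1.89, 2.39, 2.39, 3.01, 3.01, 3.01].

INTERFACE

Orientations are given as a rotation vector (axis times angle).
In Python, from workcell import env, viewer gives the robot as it stands.
- The arm moves only by the shell command python3 -m handwheel 'ROWS' [OPENING]. ROWS is text: rows parted by semicolons, each of 6 numbers parted by spaces: the shift along the tool's x, y, z in cm, then the turn, a rotation vector about the tool's x, y, z in rad. A call has 1 to 12 rows; each row shifts and turns the commanded pose from where the row before left it, along the tool's axes as they then stand; what a row does not reach is not made up. A row lasts 1/10 s, in which the tool goes at most 50 mm and 8.59 degrees, less where a joint would pass 70% of its speed; a pose out of reach is approached as far as the arm can. A call with a gripper value outside its range is refused whole. OPENING is the opening, from 0 (shut) to 1 (fully open), set as the call begins (- or left out, the last holds). The fingers move at their own pace and stop on an object; the grip force is fixed at half the most. Time passes only in rows, so rows that do not move let the fingers close. It gives the time, the measured TCP pose, the force, the opening and the grip force at its end, in the units of the state.
- env.state(): the state, without advancing time (a new reading comes with each control period).
- viewer.capture(name): name is "scene" or "top" or "wrist"; returns a dict with "pixels" (480x640x3 uint8, red, green, blue), "depth" (480x640 float32, m along the optical axis (not along the pixel's ray), 0 where there is no reading), "camera_matrix" (3x3 intrinsics, pixels), "rvec" (rotation vector, rad) and "tvec" (3), from world to camera coordinates, as OpenCV has them. Camera axes: x right, y down, z forward; pixel columns grow to the right and rows downward; lengths in m; the calibration is good to about 2 mm. A picture is of the moment at which its call begins.
- env.finish_job(): hands the job in; it is judged then, once.
The state is a dict: "time": time; "joint_pos": joint angles; "joint_velocities": joint speeds; "joint_torque": joint torques, N m; "eef_pos": TCP position; "orientation": TCP orientation; "wrist_force": force on the tool from outside, world axes, zero at the start; "torque": the same for the moment, N m; "width": opening from 0.0 (shut) to 1.0 (fully open); "gripper_force": force on a finger pad.
Only numpy, scipy, OpenCV 4.12 (cv2) and the standard library are available. Lean on these libraries where they do the work, as an engineer would, in place of code of your own. Each camera call takes 0.05 s, during which the arm holds its last target. There are 200 camera calls.

TASK

Sort the brass bar offcuts lying on the bench: lift the steel gauge grid off its barbed hanger without wrenching it (raise it, tilt it, back it over the barb), and set it fully home on the two pegs of the wooden sorting box. Then put every short offcut through the short slot and every long offcut through the long slot, so that each lies wholly in the compartment below, and leave the grid seated. Do not upset the little jar of stones.

Things in the scene. Friction and masses are not known exactly. Their poses are not given: they have to be found in the camera images.
- hanger: fixed grey hanger stand (place and yaw vary); origin on the bench under its post. Foot plate 90 x 74 x 8 mm (local x +-45, y -24 to 50 mm), post 14 mm square. A flat steel strap hook, 12 mm wide (x) and 4 mm thick, runs level from the post along local +y, its top face 130 mm above the bench; nothing stands above it.
- hook_bend (a point): middle of the strap where the level part ends, 94 mm from the post along hanger +y, 128 mm above the bench; from here the strap rises at 65 deg above level, still outward along +y, for 26 mm to the tip
- hook_tip (a point): tip of the hook, 105 mm from the post along hanger +y, 152 mm above the bench. From the tip a barb runs 8 mm back and down on the inner (post) side, standing 5 mm off the upturned part, as wide as the strap. The grid's eye passes it only with the grid tilted at least 20 deg (35 to 45 is easy): top towards the post, bottom outward
- grid: loose gauge grid, 0.3 kg: bright steel plate 232 (x) x 70 (y) x 5 mm with an upright handle on its middle, across y; origin at the centre of the plate's underside, z up. Two 12 mm round holes at x = +-104, y = -23 mm take the box's pegs. At the start it hangs level on the hanger's strap, about 56 mm from the post, its x and y along the hanger's x and y
- grid_eye (a point): centre of the hanging eye in the handle, 37 mm above the grid's origin: a rectangular hole 26 mm wide (x) and 18 mm high through a tab 5 mm thick (y) and 44 mm wide; the hanger's strap passes through it along y, and its upper edge rests on the strap
- grid_grip (a point): on the wooden grip scales of the handle, 73 mm above the grid's origin: the height to hold it. The scales are 42 mm wide (x), 13 mm thick (pinch across y), and reach from 51 to 84 mm above the grid's origin
- slot_short (a point): centre of the short slot, on the plate's top face, at grid x = -68 mm; the slot is 40 mm (x) by 17 mm, right through. A 32 mm offcut lying along it drops through, a 48 mm one does not
- slot_long (a point): centre of the long slot, on the plate's top face, at grid x = +68 mm; the slot is 56 mm (x) by 17 mm, right through
- sort_box: fixed open wooden box, 232 (x) x 80 (y) x 55 mm high (place and yaw vary); origin at the centre of its underside. Floor 5 mm; a 6 mm wall across the middle parts it into two compartments, each 95 x 68 mm, 50 mm deep. Its solid ends carry two brass pegs, 8 mm thick, 16 mm high, with conical tips, at x = +-104, y = -23 mm
- box_seat (a point): centre of the box's rim plane, 55 mm up: the grid's origin lies here, the plate flat on the rim, when it is fully home. It goes on the pegs only with its x and y along the box's x and y, not turned round
- bin_short (a point): middle of the floor of the compartment for short offcuts (box x = -50 mm), under the short slot
- bin_long (a point): middle of the floor of the compartment for long offcuts (box x = +50 mm), under the long slot
- bar_1: square brass bar offcut, 10 x 10 mm, 32 mm long (short); origin at its centre, x along the bar. It may be absent
- bar_2: square brass bar offcut, 10 x 10 mm, 32 mm long (short); origin at its centre, x along the bar. It may be absent
- bar_3: square brass bar offcut, 10 x 10 mm, 32 mm long (short); origin at its centre, x along the bar. It may be absent
- bar_4: square brass bar offcut, 10 x 10 mm, 32 mm long (short); origin at its centre, x along the bar. It may be absent
- bar_5: square brass bar offcut, 10 x 10 mm, 48 mm long (long); origin at its centre, x along the bar. It may be absent
- bar_6: square brass bar offcut, 10 x 10 mm, 48 mm long (long); origin at its centre, x along the bar. It may be absent
- bar_7: square brass bar offcut, 10 x 10 mm, 48 mm long (long); origin at its centre, x along the bar. It may be absent
- gem_jar: small round loose jar of stones, 30 mm across and 10 mm high, origin at the centre of its underside: a bystander, not to be upset

How it is judged:
On the way, in this order (a step that is already met when the one before it is completed fails the run):
1. the gauge grid has been lifted clear of the barbed hanger (distance between grid_eye and hook_tip above 0.1 m), for 0.2 s.
2. the grid lies fully home on the box's pegs, let go (horizontal distance between slot_short and bin_short below 0.0215 m and horizontal distance between grid and box_seat below 0.004 m and angle between the x axis of grid and the x axis of sort_box, either way round below 0.05 rad and z of grid in the frame of box_seat below 0.002 m and angle between grid's own z axis and vertical below 0.05 rad and contact force between the fingers and grid below 0.5 N), for 0.3 s.
At the end, for the whole second after the job is handed in: Grid flat on the rim, on both pegs the right way round (within 4 mm, 2 mm in height); every short offcut in the compartment under the short slot, every long one in that under the long slot, wholly below the grid (centre under 50 mm above the bench lying, 31 mm on end); all at rest (horizontal distance between slot_short and bin_short below 0.0215 m and horizontal distance between grid and box_seat below 0.004 m and angle between the x axis of grid and the x axis of sort_box, either way round below 0.05 rad and z of grid in the frame of box_seat below 0.002 m and angle between grid's own z axis and vertical below 0.05 rad and linear speed of grid below 0.02 m/s and x of bar_1 in the frame of sort_box between -0.098 and -0.003 m and y of bar_1 in the frame of sort_box between -0.034 and 0.034 m and (z of bar_1 in the frame of sort_box below 0.031 m or (z of bar_1 in the frame of sort_box below 0.05 m and angle between bar_1's own x axis and vertical between 1 and 2.14 rad)) and linear speed of each of bar_1, bar_2, bar_3, bar_4, bar_5, bar_6, bar_7 below 0.03 m/s and x of bar_2 in the frame of sort_box between -0.098 and -0.003 m and y of bar_2 in the frame of sort_box between -0.034 and 0.034 m and (z of bar_2 in the frame of sort_box below 0.031 m or (z of bar_2 in the frame of sort_box below 0.05 m and angle between bar_2's own x axis and vertical between 1 and 2.14 rad)) and x of bar_3 in the frame of sort_box between -0.098 and -0.003 m and y of bar_3 in the frame of sort_box between -0.034 and 0.034 m and (z of bar_3 in the frame of sort_box below 0.031 m or (z of bar_3 in the frame of sort_box below 0.05 m and angle between bar_3's own x axis and vertical between 1 and 2.14 rad)) and x of bar_4 in the frame of sort_box between -0.098 and -0.003 m and y of bar_4 in the frame of sort_box between -0.034 and 0.034 m and (z of bar_4 in the frame of sort_box below 0.031 m or (z of bar_4 in the frame of sort_box below 0.05 m and angle between bar_4's own x axis and vertical between 1 and 2.14 rad)) and x of bar_5 in the frame of sort_box between 0.003 and 0.098 m and y of bar_5 in the frame of sort_box between -0.034 and 0.034 m and (z of bar_5 in the frame of sort_box below 0.031 m or (z of bar_5 in the frame of sort_box below 0.05 m and angle between bar_5's own x axis and vertical between 1 and 2.14 rad)) and x of bar_6 in the frame of sort_box between 0.003 and 0.098 m and y of bar_6 in the frame of sort_box between -0.034 and 0.034 m and (z of bar_6 in the frame of sort_box below 0.031 m or (z of bar_6 in the frame of sort_box below 0.05 m and angle between bar_6's own x axis and vertical between 1 and 2.14 rad)) and x of bar_7 in the frame of sort_box between 0.003 and 0.098 m and y of bar_7 in the frame of sort_box between -0.034 and 0.034 m and (z of bar_7 in the frame of sort_box below 0.031 m or (z of bar_7 in the frame of sort_box below 0.05 m and angle between bar_7's own x axis and vertical between 1 and 2.14 rad))); the robot touches nothing.
It fails at once if the grid is wrenched against the hanger (over 40 N) (contact force between grid and hanger above 40 N).
It fails at once if an offcut is put into the box while the grid is not on it (((x of bar_1 in the frame of sort_box between -0.098 and 0.098 m and y of bar_1 in the frame of sort_box between -0.034 and 0.034 m and z of bar_1 in the frame of sort_box below 0.045 m) or (x of bar_2 in the frame of sort_box between -0.098 and 0.098 m and y of bar_2 in the frame of sort_box between -0.034 and 0.034 m and z of bar_2 in the frame of sort_box below 0.045 m) or (x of bar_3 in the frame of sort_box between -0.098 and 0.098 m and y of bar_3 in the frame of sort_box between -0.034 and 0.034 m and z of bar_3 in the frame of sort_box below 0.045 m) or (x of bar_4 in the frame of sort_box between -0.098 and 0.098 m and y of bar_4 in the frame of sort_box between -0.034 and 0.034 m and z of bar_4 in the frame of sort_box below 0.045 m) or (x of bar_5 in the frame of sort_box between -0.098 and 0.098 m and y of bar_5 in the frame of sort_box between -0.034 and 0.034 m and z of bar_5 in the frame of sort_box below 0.045 m) or (x of bar_6 in the frame of sort_box between -0.098 and 0.098 m and y of bar_6 in the frame of sort_box between -0.034 and 0.034 m and z of bar_6 in the frame of sort_box below 0.045 m) or (x of bar_7 in the frame of sort_box between -0.098 and 0.098 m and y of bar_7 in the frame of sort_box between -0.034 and 0.034 m and z of bar_7 in the frame of sort_box below 0.045 m)) and distance between grid and box_seat above 0.03 m).
It fails at once if the jar of stones is upset (tipped, or shifted over 5 cm) (distance of gem_jar from where it was at the start of the episode above 0.05 m or angle between gem_jar's own z axis and vertical above 0.5 rad).
Of bar_1, bar_2, bar_3, bar_4, bar_5, bar_6, bar_7 only 5 to 7 are there at a start; the rules pass over those that are not, and their reading is None.
At some moment in a run one of bar_1, bar_2, bar_3, bar_4, bar_5, bar_6, bar_7 may be knocked a few centimetres aside while the robot is not near it.
Once in a run the grip may slacken for a moment while it holds something.
It also fails if it takes over 210 s, if anything falls off the work surface, if the arm or the gripper's body presses on something with over 40 N, if the wrist force passes 120 N, or if a joint passes its speed limit or range.

## Working session

There is one attempt and no reset: what is moved stays moved. The work goes in short steps, Python scripts to look and compute and a shell command to move; the robot and the scene stay as the last step left them, time stands still between calls to the robot, and variables do not carry over. Pictures are saved under pics/ and viewed, at most 14 in all, crops included, and the job is handed in when it is done.

```bash
mkdir -p pics
cat > h.py <<'E'
import numpy as np, cv2, sys
from scipy.spatial.transform import Rotation as R
from workcell import env, viewer
def cap(n):
    c=viewer.capture(n); c['R']=cv2.Rodrigues(np.array(c['rvec'],float))[0]; c['t']=np.array(c['tvec'],float).ravel(); c['K']=np.array(c['camera_matrix'],float); return c
def save(c,f,box=None,s=1):
    im=c['pixels'][:,:,::-1]
    if box: im=im[box[1]:box[3],box[0]:box[2]]
    cv2.imwrite('pics/'+f,cv2.resize(im,None,fx=s,fy=s))
def ray(c,u,v,z):
    d=c['R'].T@np.linalg.solve(c['K'],np.array([u,v,1.])); o=-c['R'].T@c['t']
    return o+d*(z-o[2])/d[2]
def cloud(c):
    v,u=np.mgrid[0:480,0:640]; d=c['depth']; p=np.stack([(u-c['K'][0,2])/c['K'][0,0]*d,(v-c['K'][1,2])/c['K'][1,1]*d,d],-1)
    P=(p-c['t'])@c['R']; P[d==0]=np.nan; return P
E
python3 - <<'E'
from h import *
print(env.state())
for n in('scene','top'):
    c=cap(n); save(c,n+'0.png'); np.savez(n+'0.npz',**{k:c[k] for k in('pixels','depth','R','t','K')}); print(n,-c['R'].T@c['t'],c['K'][0,0])
E
```

```text
{'time': 0.0, 'joint_pos': array([ 1.1878087 ,  0.52204771, -0.03629068,  1.59999553,  0.02116458,
        1.02109109, -0.11276136]), 'joint_velocities': array([-0.00067749, -0.00131348, -0.00067368,  0.0008192 ,  0.00010099,
       -0.00147828,  0.00040691]), 'joint_torque': array([-3.73615912e-04, -9.27118492e+01,  1.97969556e+00, -3.69931591e+01,
        1.78156426e-02,  8.20640184e-03,  3.43261991e-05]), 'eef_pos': array([ 0.19217467, -0.59437997,  0.2387096 ]), 'orientation': array([-3.10213906e+00, -4.89115064e-01,  3.91784792e-04]), 'wrist_force': array([-0.77979585,  0.00818563, -0.23553511]), 'torque': array([-0.00289   ,  0.00728567,  0.01119303]), 'gripper_force': 0.0, 'width': 0.9991134931119952}
scene [ 0.24095401 -0.40572538  0.89261229] 575.8215479124113
top [0.32088916 0.03558926 1.39842217] 599.654675747773
```

View pics/scene0.png

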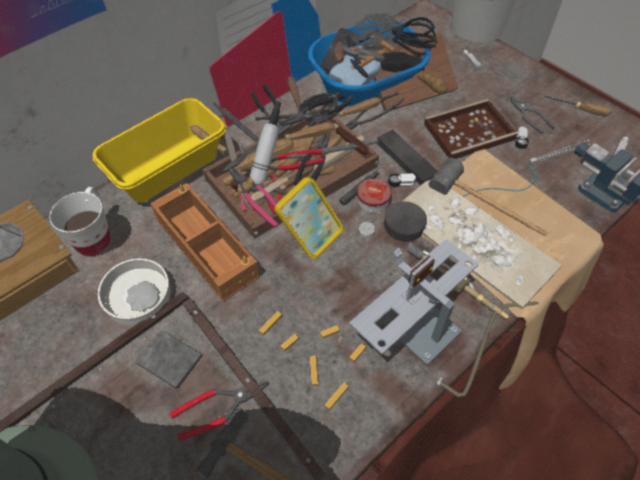

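View pics/top0.png

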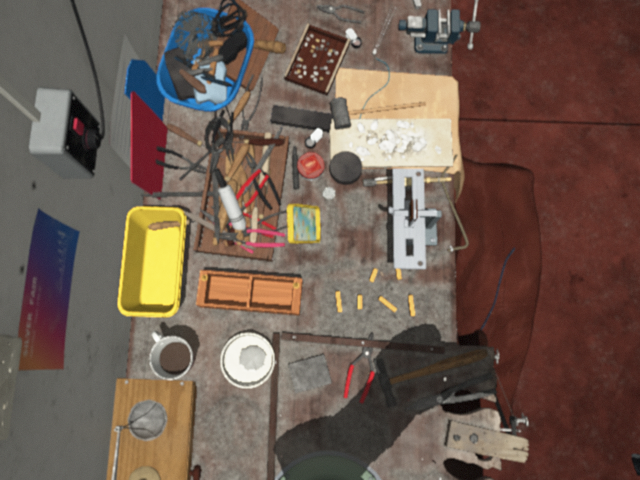

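The top view shows six brass bars (u 335–412, v 270–308), the box at (250,291), the hanging grid at (408,218), and probably the jar at (328,193). The scene view agrees: box (205,240), grid (415,295), jar (367,228).

```bash
cat > bars.py <<'E'
from h import *
def bars(c,lim=None):
    hsv=cv2.cvtColor(c['pixels'],cv2.COLOR_RGB2HSV); m=cv2.inRange(hsv,(14,110,120),(30,255,255))
    n,l,s,ce=cv2.connectedComponentsWithStats(m); out=[]
    for i in range(1,n):
        if s[i,4]<40 or s[i,4]>900: continue
        v,u=np.where(l==i); P=np.array([ray(c,a,b,.010) for a,b in zip(u,v)])[:,:2]
        (x,y),(w,h),a=cv2.minAreaRect((P*1000).astype(np.float32))
        if w<h: w,h,a=h,w,a+90
        if h<25 and w<75: out.append((round(x),round(y),round(w),round(h),round((a+90)%180-90),s[i,4],(round(ce[i][0]),round(ce[i][1]))))
    return out
E
python3 - <<'E'
from bars import *
for n in('scene','top'):
    c=dict(np.load(n+'0.npz')); print(n); [print(b) for b in bars(c)]
    P=cloud(c); np.set_printoptions(precision=3,suppress=True)
    if n=='top':
        for k,(u,v) in dict(boxpeg=(203,304),boxc=(250,291),grid=(400,195),gh=(408,212),post=(430,212),jar=(328,193),gem2=(311,163),bench=(350,250),grid2=(420,260)).items(): print(k,P[v,u])
        for nm,zl,zh,(u0,v0,u1,v1) in (('plate',.075,.1,(375,150,450,285)),('rim',.045,.062,(180,255,320,325)),('handle',.13,.19,(375,150,460,285)),('foot',.003,.014,(426,150,460,285))):
            Q=P[v0:v1,u0:u1].reshape(-1,3); Q=Q[(Q[:,2]>zl)&(Q[:,2]<zh)]
            print(nm,len(Q),cv2.minAreaRect((Q[:,:2]*1000).astype(np.float32)),np.median(Q[:,2]),Q.min(0),Q.max(0))
save(c,'grid.png',(370,150,470,285),5.0) if 0 else cv2.imwrite('pics/topc.png',cv2.resize(np.hstack([c['pixels'][150:285,375:475],c['pixels'][240:375,190:310],c['pixels'][150:285,290:370]])[:,:,::-1],None,fx=2.6,fy=2.6,interpolation=3))
E
```

```text
scene
(1082, 379, 41, 13, -1, np.int32(45), (366, 60))
(814, 295, 56, 13, -20, np.int32(65), (305, 131))
(526, 336, 24, 16, 56, np.int32(59), (182, 190))
(515, 117, 20, 18, -84, np.int32(72), (245, 261))
(472, -11, 49, 10, 8, np.int32(171), (270, 322))
(536, -91, 31, 11, -18, np.int32(114), (330, 331))
(473, -61, 33, 11, -1, np.int32(115), (289, 342))
(544, -149, 34, 11, 8, np.int32(128), (357, 352))
(470, -125, 48, 10, 52, np.int32(185), (314, 370))
(468, -180, 49, 11, 8, np.int32(208), (336, 396))
top
(1124, 316, 33, 11, -88, np.int32(56), (215, 43))
(1125, 181, 70, 24, 82, np.int32(195), (269, 45))
(1055, 319, 34, 12, -7, np.int32(46), (213, 68))
(959, 242, 75, 14, -25, np.int32(136), (241, 104))
(722, 214, 23, 12, -41, np.int32(42), (246, 196))
(674, 268, 74, 19, 11, np.int32(129), (222, 216))
(624, 221, 37, 15, 55, np.int32(55), (242, 236))
(541, -93, 32, 11, -17, np.int32(65), (373, 275))
(545, -153, 24, 12, 0, np.int32(55), (398, 274))
(521, 303, 19, 16, -88, np.int32(55), (204, 277))
(512, 87, 16, 16, 2, np.int32(52), (296, 285))
(477, -13, 47, 11, 8, np.int32(100), (338, 301
[... 394 characters left out ...]
ate 2495 ((661.8275756835938, -178.87893676757812), (232.96104431152344, 99.72216796875), 1.546939492225647) 0.08885552619054135 [ 0.544 -0.229  0.076] [ 0.779 -0.128  0.099]
rim 1208 ((486.6262512207031, 190.002197265625), (232.51133728027344, 81.29380798339844), 87.36377716064453) 0.05398540752236934 [0.442 0.073 0.045] [0.532 0.307 0.062]
handle 314 ((662.5523681640625, -169.6621856689453), (42.666847229003906, 112.95917510986328), 17.87255096435547) 0.15280764524274681 [ 0.639 -0.229  0.13 ] [ 0.683 -0.112  0.175]
foot 1281 ((691.5321655273438, -256.7873840332031), (82.81983947753906, 333.8468933105469), 88.7738265991211) 0.007270398605664073 [ 0.525 -0.302  0.003] [ 0.858 -0.217  0.014]
```

View pics/topc.png

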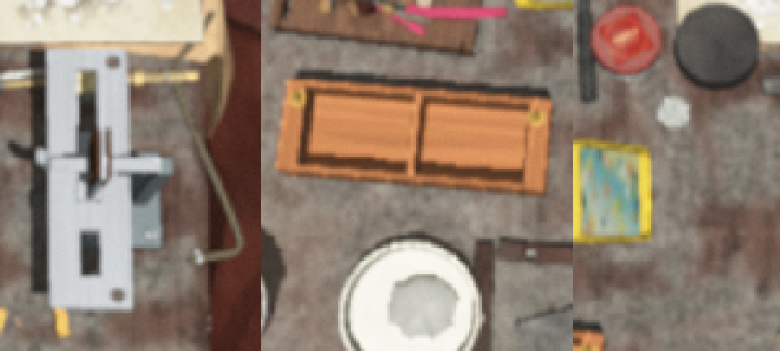

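The crop shows the grid's short slot and holes: holes on world −y side, post on −y side. Box pegs are on its world +x side, and the jar sits at (0.736, 0.018). I'll move over the grid for a wrist view.

```bash
python3 -m handwheel '0 0 -5 0 0 .145;0 0 -5 0 0 .145;3.4 -3.2 0 0 0 0;3.4 -3.2 0 0 0 0;3.4 -3.2 0 0 0 0;3.4 -3.2 0 0 0 0;3.4 -3.2 0 0 0 0;3.4 -3.2 0 0 0 0;3.4 -3.2 0 0 0 0;3.4 -3.2 0 0 0 0;3.4 -3.2 0 0 0 0;3.4 -3.2 0 0 0 0' 1; python3 -m handwheel '3.4 -3.2 0 0 0 0;3.4 -3.2 0 0 0 0;3.4 -3.2 0 0 0 0;1 -1 0 0 0 0;0 0 0 0 0 0'
python3 - <<'E'
from h import *
c=cap('wrist'); save(c,'w1.png'); np.savez('w1.npz',**{k:c[k] for k in('pixels','depth','R','t','K')}); print(-c['R'].T@c['t'],c['R'])
s=env.state(); print(s['eef_pos'],R.from_rotvec(s['orientation']).as_matrix())
E
```

```text
time: 1.3
eef_pos: [0.5259, -0.2655, 0.3392]
orientation: [-3.141, -0.035, 0.0]
wrist_force: [0.5, -0.9, 0.6]
width: 0.999
gripper_force: 0.0
time: 1.8
eef_pos: [0.6355, -0.156, 0.3383]
orientation: [-3.14, -0.041, 0.002]
wrist_force: [-1.0, -0.4, -0.8]
width: 1.0
gripper_force: 0.0
[ 0.70186845 -0.15334467  0.47153675] [[ 0.02628311 -0.9996511  -0.00262385]
 [-0.96349159 -0.02603182  0.26647007]
 [-0.2664454  -0.00447561 -0.96383962]]
[ 0.63450345 -0.15804225  0.33856435] [[ 9.99712143e-01  2.39622532e-02 -1.20028743e-03]
 [ 2.39624494e-02 -9.99712848e-01  1.49288311e-04]
 [-1.19636548e-03 -1.78007165e-04 -9.99999269e-01]]
```

View pics/w1.png

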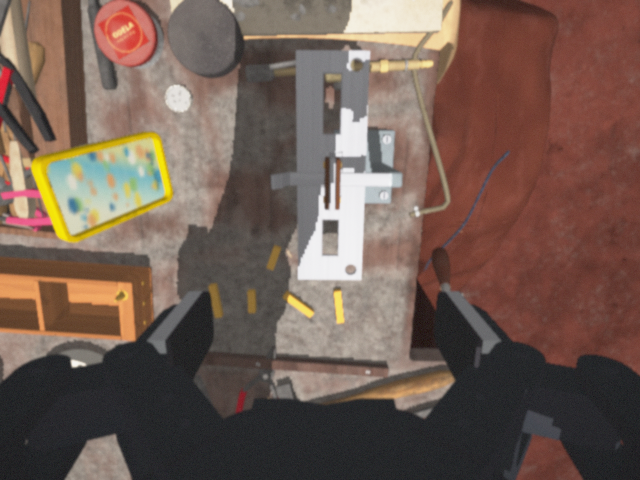

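The wrist view shows the plate from (297,52) to (365,278), the handle at (331,183), the strap along v≈180 and the jar at (178,98).

```bash
cat > fit.py <<'E'
from h import *
np.set_printoptions(precision=4,suppress=True)
def plane_rect(c,zl,zh,box,k=5):
    P=cloud(c); m=((P[...,2]>zl)&(P[...,2]<zh)).astype(np.uint8); M=np.zeros_like(m); u0,v0,u1,v1=box; M[v0:v1,u0:u1]=m[v0:v1,u0:u1]
    M=cv2.morphologyEx(M,cv2.MORPH_OPEN,np.ones((k,k),np.uint8)); n,l,s,_=cv2.connectedComponentsWithStats(M)
    Q=P[l>0] if k==1 else P[M>0]
    return cv2.minAreaRect((Q[:,:2]*1000).astype(np.float32)),np.median(Q[:,2]),len(Q)
E
python3 - <<'E'
from fit import *; from bars import bars
c=dict(np.load('w1.npz'))
print('plate',plane_rect(c,.082,.096,(280,30,385,300)))
print('handle',plane_rect(c,.155,.18,(310,130,350,230),3))
print('jar',plane_rect(c,.006,.016,(160,80,200,118),3))
for u,v in((357,64),(351,269)): print('hole',ray(c,u,v,.089))
for u,v in((330,236),(331,100)): print('slot',ray(c,u,v,.089))
[print(b) for b in bars(c)]
c=dict(np.load('top0.npz'));print('top plate',plane_rect(c,.082,.096,(375,150,450,285),3))
E
```

```text
plate (((660.0634765625, -160.74594116210938), (232.16297912597656, 70.22041320800781), 1.014514684677124), np.float64(0.08763027024693276), 12246)
handle (((660.0416259765625, -160.5509033203125), (43.83749008178711, 12.866884231567383), 0.3690660893917084), np.float64(0.16644566600324406), 818)
jar (((734.9086303710938, 20.54213523864746), (29.03768539428711, 28.531496047973633), 39.49970245361328), np.float64(0.00848419810910028), 503)
hole [ 0.764  -0.1824  0.089 ]
hole [ 0.557  -0.1863  0.089 ]
slot [ 0.594  -0.1621  0.089 ]
slot [ 0.7312 -0.1588  0.089 ]
(772, 179, 38, 14, -10, np.int32(323), (36, 57))
(681, 231, 32, 13, -11, np.int32(154), (6, 139))
(673, 71, 10, 6, 43, np.int32(43), (140, 151))
(644, 244, 18, 7, 14, np.int32(51), (2, 171))
(647, 151, 13, 8, 2, np.int32(70), (77, 170))
(540, -90, 33, 9, -20, np.int32(168), (273, 258))
(491, 172, 24, 10, 86, np.int32(74), (78, 286))
(476, -11, 49, 11, 8, np.int32(250), (215, 301))
(473, -178, 51, 11, 7, np.int32(270), (338, 306))
(477, -60, 33, 10, 1, np.int32(165), (251, 301))
(474, -124, 48, 13, 54, np.int32(297), (298, 304))
(449, 109, 30, 8, -6, np.int32(54), (130, 316))
top plate (((661.4658203125, -164.33384704589844), (233.4315185546875, 70.9479751586914), 1.070953130722046), np.float64(0.0888422772272918), 2400)
```

```bash
python3 -m handwheel '1.3 .1 2 0 0 .006;1.25 .15 2 0 0 0;0 0 3 0 0 0;0 0 3 0 0 0;0 0 3 0 0 0;0 0 3 0 0 0;0 0 2 0 0 0;0 0 1.2 0 0 0;0 0 0 0 0 0;0 0 0 0 0 0'
python3 - <<'E'
from h import *
s=env.state(); print(s['eef_pos'],R.from_rotvec(s['orientation']).as_matrix())
E
```

```text
time: 2.85
eef_pos: [0.6597, -0.1621, 0.1478]
orientation: [3.141, 0.024, 0.001]
wrist_force: [-1.3, -3.0, -0.5]
width: 1.0
gripper_force: 1.5
[ 0.65967389 -0.16209007  0.14784646] [[ 9.99884502e-01  1.51936053e-02  3.70008932e-04]
 [ 1.51939437e-02 -9.99884133e-01 -9.29700157e-04]
 [ 3.55840564e-04  9.35214673e-04 -9.99999499e-01]]
```

```bash
python3 -m handwheel '0 -.15 .15 0 0 0;0 0 0 0 0 0;0 0 0 0 0 0;0 0 0 0 0 0;0 0 0 0 0 0;0 0 0 0 0 0;0 0 0 0 0 0;0 0 0 0 0 0;0 0 0 0 0 0' 0; python3 -m handwheel '0 0 -.2 0 0 0;0 0 -.2 0 0 0;0 0 -.2 0 0 0;0 0 -.1 0 0 0;0 0 0 0 0 0;0 0 0 0 0 0'
```

```text
time: 3.75
eef_pos: [0.6599, -0.1594, 0.1459]
orientation: [3.141, 0.026, -0.0]
wrist_force: [-0.6, -3.9, 4.3]
width: 0.141
gripper_force: 62.3
time: 4.35
eef_pos: [0.66, -0.1589, 0.1527]
orientation: [-3.141, -0.026, 0.0]
wrist_force: [-0.6, -0.2, -3.5]
width: 0.141
gripper_force: 61.3
```

Run:
```python
from fit import *
c=dict(np.load('w1.npz'));P=cloud(c)
for u in list(range(268,292,2))+[300,310,370,380,390,396,400,404]: print(u,P[181,u])
print(ray(c,271.5,181,.152), ray(c,289,181,.13), ray(c,402,180,.13))
c=dict(np.load('scene0.npz'));save(c,'hook.png',(360,215,480,350),5)
```

```text
268 [ 0.6389 -0.083  -0.002 ]
270 [ 0.6391 -0.0857 -0.0011]
272 [ 0.6597 -0.1096  0.1539]
274 [ 0.6595 -0.111   0.1518]
276 [ 0.6594 -0.1126  0.1506]
278 [ 0.6593 -0.1142  0.1495]
280 [ 0.6594 -0.116   0.1501]
282 [ 0.6583 -0.1167  0.1413]
284 [ 0.6577 -0.1181  0.137 ]
286 [ 0.6575 -0.1196  0.1345]
288 [ 0.6571 -0.1211  0.1313]
290 [ 0.657  -0.1228  0.13  ]
300 [ 0.657  -0.1319  0.1285]
310 [ 0.6573 -0.1411  0.1288]
370 [ 0.6588 -0.1964  0.1287]
380 [ 0.6589 -0.2057  0.1281]
390 [ 0.6592 -0.2149  0.1281]
396 [ 0.6593 -0.2205  0.1276]
400 [ 0.6596 -0.2238  0.1292]
404 [ 0.6437 -0.2556 -0.0006]
[ 0.6594 -0.1089  0.152 ] [ 0.6569 -0.1219  0.13  ] [ 0.6606 -0.2254  0.13  ]
```

View pics/hook.png

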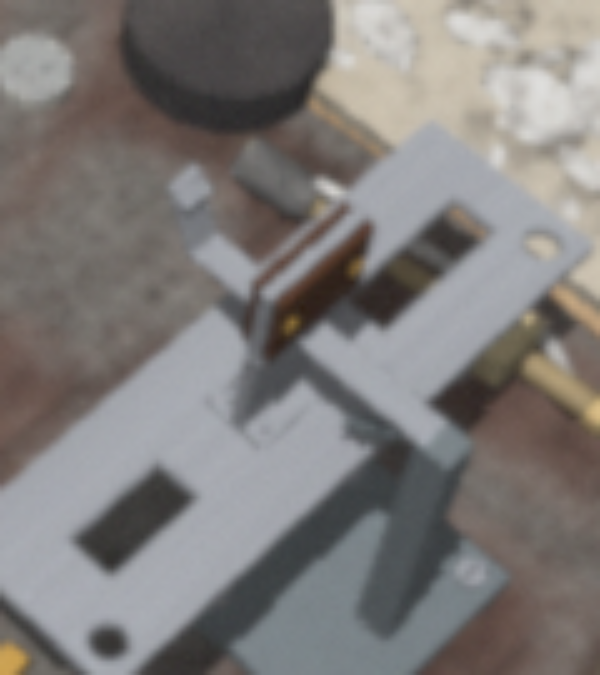

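The crop confirms the hook shape: tip with barb at about (190,180) and the bend at (215,255). Next I tilt the grid about the eye while sliding it outward.

```bash
python3 -m handwheel '0 .141 .021 .131 0 0;0 .143 .045 .131 0 0;0 0 0 0 0 0;0 .147 .069 .131 0 0;0 .155 .092 .131 0 0;0 0 0 0 0 0;0 .166 .114 .131 0 0;0 .179 .134 .131 0 0;0 0 0 0 0 0;0 0 0 0 0 0'
cat > eye.py <<'E'
from h import *
np.set_printoptions(precision=4,suppress=True)
s=env.state(); M=R.from_rotvec(s['orientation']).as_matrix(); E=s['eef_pos']+M@np.array([0,0,.0249])
print('eye',E,'tilt',np.degrees(np.arctan2(M[1,2],-M[2,2])),'x',M[:,0],'f',s['wrist_force'],'q',s['joint_pos'])
tip=np.array([-.1115,.1516]);B=np.array([-.1225,.128]);d=np.array([.423,.906]);n=np.array([-.906,.423])
print('along',(E[1:]-B)@d,'off',(E[1:]-B)@n)
E
python3 eye.py
```

```text
time: 5.35
eef_pos: [0.6603, -0.1661, 0.145]
orientation: [-2.356, -0.018, 0.008]
wrist_force: [0.2, -2.0, 0.4]
width: 0.138
gripper_force: 67.0
eye [ 0.6601 -0.1485  0.1274] tilt 45.013790650586046 x [ 0.9999  0.0153 -0.0003] f [ 0.2292 -2.0047  0.3976] q [ 0.7013  0.9959 -0.4788  1.2412 -0.3346  1.2997 -1.0498]
along -0.0115221560090949 off 0.023353956446258258
```

```bash
python3 -m handwheel '0 -.297 .252 0 0 0;0 -.297 .252 0 0 0;0 -.297 .252 0 0 0;0 -.297 .252 0 0 0;0 -.297 .252 0 0 0;0 -.297 .252 0 0 0;0 0 0 0 0 0;0 0 0 0 0 0'; python3 eye.py
```

```text
time: 6.15
eef_pos: [0.6597, -0.1423, 0.1474]
orientation: [-2.356, -0.02, 0.008]
wrist_force: [-1.2, 0.2, -3.6]
width: 0.142
gripper_force: 64.3
eye [ 0.6594 -0.1247  0.1298] tilt 45.02033124794684 x [ 0.9999  0.0168 -0.0001] f [-1.199   0.1794 -3.616 ] q [ 0.6852  0.9765 -0.488   1.2838 -0.3452  1.2628 -1.0608]
along 0.0006929156906953578 off 0.0027689175276658425
```

```bash
python3 -m handwheel '0 -.282 -.102 0 0 0;0 -.282 -.102 0 0 0;0 -.282 -.102 0 0 0;0 -.282 -.102 0 0 0;0 -.282 -.102 0 0 0;0 0 0 0 0 0'; python3 eye.py
python3 - <<'E'
from h import *
c=cap('scene'); save(c,'s2.png',(340,200,500,320),5)
E
```

```text
time: 6.75
eef_pos: [0.6598, -0.1357, 0.1615]
orientation: [-2.356, -0.02, 0.008]
wrist_force: [0.4, 1.0, -3.5]
width: 0.141
gripper_force: 64.3
eye [ 0.6595 -0.1181  0.1439] tilt 45.02433747527665 x [0.9999 0.0169 0.0006] f [ 0.3661  0.9761 -3.5213] q [ 0.6812  0.9554 -0.4927  1.2909 -0.3517  1.2684 -1.0738]
along 0.016300360602875267 off 0.0027633243734025816
```

View pics/s2.png

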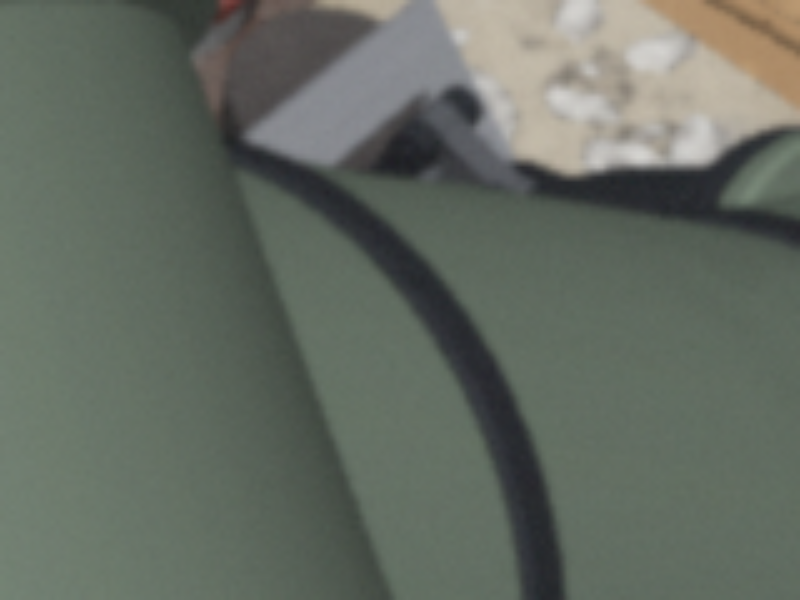

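The arm hides the hook in this view, but the forces show only the grid's weight, so I continue along the hook.

```bash
python3 -m handwheel '0 -.282 -.102 0 0 0;0 -.282 -.102 0 0 0;0 -.282 -.102 0 0 0;0 -.282 -.102 0 0 0;0 -.282 -.102 0 0 0;0 0 0 0 0 0'; python3 eye.py;  python3 -m handwheel '0 -.47 -.17 0 0 0;0 -.47 -.17 0 0 0;0 -.47 -.17 0 0 0;0 -.47 -.17 0 0 0;0 -.47 -.17 0 0 0;0 -.47 -.17 0 0 0;0 0 0 0 0 0';python3 eye.py
```

```text
time: 7.4
eef_pos: [0.6597, -0.1293, 0.1751]
orientation: [-2.356, -0.02, 0.008]
wrist_force: [-0.1, 0.1, -3.4]
width: 0.139
gripper_force: 64.3
eye [ 0.6594 -0.1117  0.1575] tilt 45.023877695259756 x [0.9999 0.0169 0.0006] f [-0.0901  0.0852 -3.3821] q [ 0.6772  0.9352 -0.497   1.297  -0.3579  1.2746 -1.0871]
along 0.03131417122926025 off 0.0027230967207061123
time: 8.1
eef_pos: [0.6595, -0.1164, 0.2026]
orientation: [-2.356, -0.021, 0.007]
wrist_force: [-0.7, 0.0, -2.9]
width: 0.139
gripper_force: 64.4
eye [ 0.6592 -0.0988  0.185 ] tilt 45.02431784399345 x [0.9999 0.0172 0.0009] f [-0.698   0.0209 -2.9314] q [ 0.6687  0.8954 -0.5055  1.306  -0.3705  1.2885 -1.1145]
along 0.06164683073077133 off 0.002659603700023768
```

```bash
python3 -m handwheel '0 -.94 -.34 0 0 0;0 -.94 -.34 0 0 0;0 -1.88 -.68 0 0 0;0 -1.88 -.68 0 0 0;0 -1.88 -.68 0 0 0;0 -.94 -.34 0 0 0;0 0 0 0 0 0' ;python3 eye.py; python3 -m handwheel '0 0 0 -.131 0 0;0 0 0 -.131 0 0;0 0 0 -.131 0 0;0 0 0 -.131 0 0;0 0 0 -.131 0 0;0 0 0 -.131 0 0;0 0 0 0 0 0' ;python3 eye.py
```

```text
time: 8.8
eef_pos: [0.659, -0.0778, 0.2852]
orientation: [-2.356, -0.022, 0.006]
wrist_force: [0.2, 0.3, -4.1]
width: 0.137
gripper_force: 64.3
eye [ 0.6587 -0.0602  0.2676] tilt 44.98599221647434 x [0.9998 0.0178 0.0023] f [ 0.1562  0.3253 -4.1183] q [ 0.6387  0.7841 -0.5287  1.308  -0.4077  1.3422 -1.2044]
along 0.15285312666256415 off 0.0026143268630459265
time: 9.5
eef_pos: [0.6588, -0.0737, 0.2834]
orientation: [3.139, 0.037, 0.0]
wrist_force: [0.2, 1.0, -3.0]
width: 0.138
gripper_force: 64.2
eye [ 0.6588 -0.0738  0.2585] tilt -0.12340969037480327 x [0.9997 0.0238 0.0002] f [ 0.2245  1.0316 -3.0455] q [ 0.1821  0.5553 -0.2558  1.4296  0.1474  1.1751 -1.6407]
along 0.13882835100618937 off 0.011073619893839301
```

```bash
python3 -m handwheel '0 0 0 0 0 -.06;0 0 0 0 0 -.12;0 0 0 0 0 -.14;0 0 0 0 0 -.145;0 0 0 0 0 -.145;0 0 0 0 0 -.145;0 0 0 0 0 -.145;0 0 0 0 0 -.145;0 0 0 0 0 -.145;0 0 0 0 0 -.14;0 0 0 0 0 -.12;0 0 0 0 0 -.06' ; python3 -m handwheel '0 0 0 0 0 0;0 0 0 0 0 0' ;python3 eye.py
```

```text
time: 10.7
eef_pos: [0.6582, -0.0795, 0.2823]
orientation: [-2.264, -2.174, 0.0]
wrist_force: [0.3, -0.2, -3.9]
width: 0.138
gripper_force: 64.1
time: 10.9
eef_pos: [0.6584, -0.0793, 0.2826]
orientation: [-2.272, -2.168, 0.0]
wrist_force: [0.5, -0.8, -4.6]
width: 0.138
gripper_force: 64.1
eye [ 0.6583 -0.0793  0.2577] tilt 0.060474003853787574 x [0.047  0.9989 0.001 ] f [ 0.466  -0.7727 -4.6487] q [ 0.397   0.6044 -0.5977  1.4155  0.3451  1.2282 -0.2811]
along 0.135825228556017 off 0.01569594282594542
```

Run:
```python
from h import *
c=cap('wrist'); save(c,'w2.png'); np.savez('w2.npz',**{k:c[k] for k in('pixels','depth','R','t','K')}); print(-c['R'].T@c['t'])
```

```text
[ 0.6609766  -0.01154369  0.41602406]
```

View pics/w2.png

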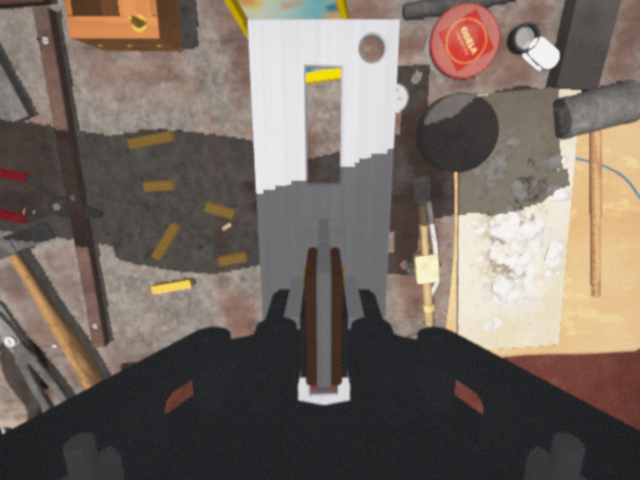

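The wrist view shows the held grid: hole at (372,47), long slot at (323,125). It also shows the box corner and one peg at (138,23), the six bars on the left, and the jar at (401,98). I'll move so both pegs are in view.

```bash
python3 -m handwheel '2 -.3 -1.4 0 0 0;3.5 -.57 -1.4 0 0 0;3.9 -.57 -1.4 0 0 0;3.9 -.57 -1.4 0 0 0;3.9 -.57 -1.4 0 0 0;3.9 -.57 -1.4 0 0 0;2.5 -.57 -1.4 0 0 0;1 -.3 0 0 0 0;0 0 0 0 0 0;0 0 0 0 0 0'
python3 - <<'E'
from h import *
c=cap('wrist'); save(c,'w3.png'); np.savez('w3.npz',**{k:c[k] for k in('pixels','depth','R','t','K')}); print(-c['R'].T@c['t'])
s=env.state(); print(s['eef_pos'],s['orientation'])
E
```

```text
time: 11.95
eef_pos: [0.6294, 0.1677, 0.3806]
orientation: [2.271, 2.17, -0.002]
wrist_force: [0.6, -0.2, -3.6]
width: 0.138
gripper_force: 64.1
[0.63182545 0.23570959 0.51392543]
[0.62958781 0.16724838 0.38059675] [ 2.27183369e+00  2.16959511e+00 -1.83827474e-03]
```

View pics/w3.png

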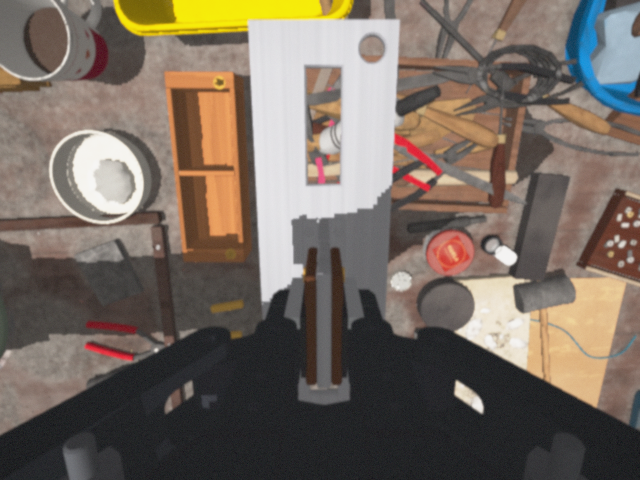

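Both pegs are visible, at (219,82) and (232,254), along with the whole rim and the held grid (hole at (372,47)).

Run:
```python
from fit import *
c=dict(np.load('w3.npz'))
print('rim',plane_rect(c,.045,.062,(155,60,247,270),1))
P=cloud(c)
hsv=cv2.cvtColor(c['pixels'],cv2.COLOR_RGB2HSV)
for (u,v) in((219,82),(232,254)):
    w=(slice(v-9,v+10),slice(u-9,u+10)); Q=P[w].reshape(-1,3); t=Q[Q[:,2]>.062]; print('peg',len(t),t.mean(0),t[:,2].max(),ray(c,u,v,.068))
s=env.state(); M=R.from_rotvec(s['orientation']).as_matrix(); p=s['eef_pos']
Q=(P-p)@M  # tool frame
m=((Q[...,2]>.045)&(Q[...,2]<.068)); m[:,:246]=0; m[:,402:]=0; m[300:]=0
v,u=np.where(m); q=Q[m]; print('plate z',np.percentile(q[:,2],[5,50,95]))
A=np.c_[q[:,:2],np.ones(len(q))]; print('plane',np.linalg.lstsq(A,q[:,2],rcond=None)[0])
print('rect tool mm',cv2.minAreaRect((q[:,:2]*1000).astype(np.float32)))
hm=(M.T@(ray(c,372,47,p[2]-.057)-p)); print('hole tool (z top .057)',hm)
# edges left/right per row
for r in(40,120,190,260):
    k=np.where(m[r])[0]; print(r,Q[r,k[0]],Q[r,k[-1]])
```

```text
rim (((484.8265686035156, 194.41635131835938), (231.8756103515625, 80.93392181396484), 87.13220977783203), np.float64(0.05340788859267885), 4516)
peg 37 [0.5139 0.2966 0.0662] 0.07032738500531407 [0.5167 0.2951 0.068 ]
peg 27 [0.5034 0.0906 0.0662] 0.07072202218573091 [0.5089 0.0926 0.068 ]
plate z [0.0569 0.0583 0.0594]
plane [-0.0012  0.0019  0.0583]
rect tool mm ((48.36803436279297, -1.193084716796875), (70.40859985351562, 142.03170776367188), 89.97684478759766)
hole tool (z top .057) [0.1069 0.0214 0.0569]
40 [ 0.1101 -0.0361  0.0581] [0.1099 0.0334 0.057 ]
120 [ 0.0742 -0.0357  0.0569] [0.0743 0.0336 0.0582]
190 [ 0.0396 -0.0362  0.0586] [0.0396 0.0333 0.0584]
260 [ 0.001  -0.0359  0.059 ] [0.0011 0.0336 0.0589]
```

Run:
```python
from fit import *; from bars import bars
for n in('w2','w3'):
    c=dict(np.load(n+'.npz')); print(n); [print(b[:6]) for b in bars(c) if b[1]<0]
    if n=='w2':
        for bx in((385,80,412,118),): print('jar',plane_rect(c,.005,.016,bx,3))
        P=cloud(c); t=P[15:32,130:147].reshape(-1,3); t=t[t[:,2]>.062]; print('peg',t.mean(0),ray(c,139,22,.068))
    else: print('jar',plane_rect(c,.005,.016,(386,268,415,296),3))
c=dict(np.load('scene0.npz')); P=cloud(c)
print('scene rim',plane_rect(c,.047,.062,(145,180,265,300),1)); print(plane_rect(c,.006,.016,(350,215,385,240),3))
c=dict(np.load('top0.npz'));print('top jar',plane_rect(c,.006,.016,(318,183,340,203),3))
```

```text
w2
(475, -10, 47, 9, 8, np.int32(362))
(476, -59, 31, 9, 1, np.int32(224))
(540, -89, 31, 10, -19, np.int32(235))
(474, -122, 47, 9, 53, np.int32(311))
(547, -147, 31, 10, 8, np.int32(207))
(472, -177, 50, 12, 8, np.int32(389))
jar (((742.5675048828125, 20.393573760986328), (27.418315887451172, 13.506522178649902), 87.75446319580078), np.float64(0.008187876431733238), 298)
peg [0.5042 0.0881 0.0657] [0.5094 0.0857 0.068 ]
w3
(475, -8, 45, 9, 9, np.int32(151))
jar (((734.7330932617188, 21.29605484008789), (28.19852638244629, 29.404705047607422), 40.291603088378906), np.float64(0.007753023021332468), 306)
scene rim (((479.81976318359375, 203.89085388183594), (234.21853637695312, 237.22467041015625), 44.8951530456543), np.float64(0.054921632283776126), 2482)
(((732.5977172851562, 20.257259368896484), (30.937755584716797, 28.636837005615234), 43.769100189208984), np.float64(0.009781867446506939), 154)
top jar (((733.5923461914062, 17.771915435791016), (16.79761505126953, 24.159873962402344), 1.8294247388839722), np.float64(0.01075851230782596), 54)
```

Run:
```python
from fit import *
for n,p,rv in(('w2',None,None),('w3',None,None)):
    c=dict(np.load(n+'.npz')); P=cloud(c); s=env.state(); M=R.from_rotvec(s['orientation']).as_matrix()
    # tool frame via camera: cam pose in tool fixed
    if n=='w3': T=M.T@c['R'].T; o=M.T@(-c['R'].T@c['t']-s['eef_pos'])
    else: continue
    print('cam in tool',o); print(T)
    Q=(P-s['eef_pos'])@M
    m=(np.abs(Q[...,1])<.009)&(Q[...,2]<-.012)&(Q[...,2]>-.03); m[:230]=0
    q=Q[m]; print(len(q),np.percentile(q[:,2],[10,50,90]),q[:,0].min(),q[:,0].max(),q[:,1].min(),q[:,1].max())
    for u in(315,323,330):
        k=np.where(m[:,u])[0]; print(u,k.min(),k.max(),Q[k.min(),u],Q[k.max(),u])
c=dict(np.load('w1.npz'))
from scipy.spatial.transform import Rotation as RR
M1=np.array([[.999712,.02396,-.0012],[.02396,-.99971,.00015],[-.0012,-.00018,-1]]); print('w1 cam in tool',M1.T@(-c['R'].T@c['t']-np.array([.6345,-.15804,.33856]))); print(M1.T@c['R'].T)
```

```text
cam in tool [ 0.0684 -0.001  -0.1334]
[[ 0.0007 -0.9647 -0.2633]
 [ 1.      0.0009 -0.0007]
 [ 0.0009 -0.2633  0.9647]]
5570 [-0.0275 -0.0205 -0.0192] -0.01957696676624212 0.02502974490566594 -0.008998727171665643 0.008994674542525432
315 269 384 [ 0.0234 -0.004  -0.0141] [-0.0176 -0.0041 -0.0204]
323 264 387 [ 0.0248 -0.0013 -0.013 ] [-0.0188 -0.0012 -0.0204]
330 265 385 [ 0.0244  0.0011 -0.0129] [-0.0185  0.0013 -0.0197]
w1 cam in tool [ 0.0673 -0.0031 -0.1331]
[[ 0.0023 -0.9642 -0.2653]
 [ 1.      0.0029 -0.0017]
 [ 0.0024 -0.2653  0.9642]]
```

```bash
python3 -m handwheel '.2 -1.5 0 0 0 0;.3 -2.5 0 0 0 0;.3 -2.5 0 0 0 0;.3 -2.5 0 0 0 0;.3 -2.5 0 0 0 0;.2 -2 0 0 0 0;.15 -.9 0 0 0 0;0 0 0 0 0 0;0 0 0 0 0 0' ; python3 -m handwheel '0 0 3 0 0 0;0 0 4 0 0 0;0 0 4 0 0 0;0 0 4 0 0 0;0 0 4 0 0 0;0 0 2.5 0 0 0;0 0 1 0 0 0;0 0 0 0 0 0;0 0 0 0 0 0;0 0 0 0 0 0'; python3 eye.py
python3 - <<'E'
from fit import *
c=cap('wrist'); np.savez('w4.npz',**{k:c[k] for k in('pixels','depth','R','t','K')}); save(c,'w4.png',(200,0,480,260),2.5)
s=env.state(); print(s['eef_pos'],s['orientation'])
E
```

```text
time: 12.9
eef_pos: [0.4872, 0.1919, 0.3812]
orientation: [2.271, 2.17, 0.0]
wrist_force: [-0.2, -0.3, -3.5]
width: 0.141
gripper_force: 64.2
time: 13.9
eef_pos: [0.4871, 0.1929, 0.1575]
orientation: [2.27, 2.171, 0.003]
wrist_force: [-0.4, 0.3, -4.1]
width: 0.139
gripper_force: 64.1
eye [0.4871 0.1929 0.1326] tilt 0.03869320233612246 x [0.0444 0.999  0.0008] f [-0.3805  0.2966 -4.1125] q [-0.0268  0.5353 -0.6257  1.9203  0.4228  0.8172 -0.9254]
along 0.13761174871485213 off -0.2838134249366762
[0.487  0.1928 0.1574] [2.2695 2.171  0.0027]
```

View pics/w4.png

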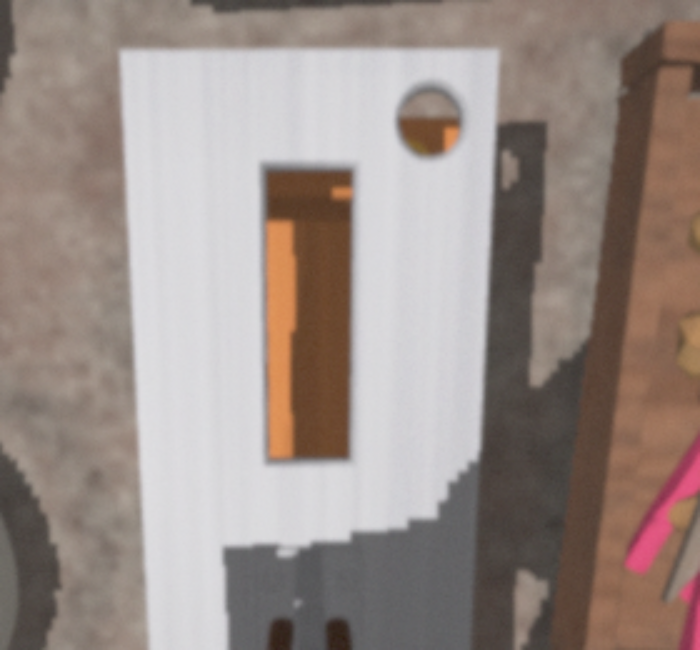

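Run:
```python
from fit import *
c=dict(np.load('w4.npz')); print('hole',ray(c,372,48,.1574-.0583)); print('peg bit',ray(c,366.5,60,.069)); P=cloud(c); print(P[59,366],P[61,367],P[48,372])
```

```text
hole [0.5138 0.2981 0.0991]
peg bit [0.5146 0.2981 0.069 ]
[0.515  0.2997 0.0628] [0.5114 0.2928 0.0982] [0.5196 0.307  0.0536]
```

```bash
python3 -m handwheel '-.1 -.05 .5 0 0 0;0 0 .5 0 0 0;0 0 .5 0 0 0;0 0 .5 0 0 0;0 0 .3 0 0 0;0 0 .3 0 0 0;0 0 0 0 0 0;0 0 0 0 0 0'; python3 -m handwheel '0 0 .2 0 0 0;0 0 .2 0 0 0;0 0 .2 0 0 0;0 0 .2 0 0 0;0 0 0 0 0 0;0 0 0 0 0 0'
```

```text
time: 14.75
eef_pos: [0.4857, 0.1917, 0.1303]
orientation: [-2.27, -2.172, -0.0]
wrist_force: [-0.5, -0.2, -3.1]
width: 0.143
gripper_force: 64.1
time: 15.35
eef_pos: [0.4857, 0.1917, 0.1222]
orientation: [-2.27, -2.172, 0.0]
wrist_force: [0.7, 0.3, -3.7]
width: 0.145
gripper_force: 64.1
```

```bash
python3 -m handwheel '0 0 .15 0 0 0;0 0 .15 0 0 0;0 0 .1 0 0 0;0 0 .1 0 0 0;0 0 0 0 0 0;0 0 0 0 0 0'
```

```text
time: 15.95
eef_pos: [0.4857, 0.1916, 0.1172]
orientation: [2.27, 2.172, -0.0]
wrist_force: [-0.1, 0.7, -3.2]
width: 0.141
gripper_force: 64.4
```

```bash
python3 -m handwheel '0 0 .1 0 0 0;0 0 .05 0 0 0;0 0 0 0 0 0;0 0 0 0 0 0'
```

```text
time: 16.35
eef_pos: [0.4858, 0.1917, 0.117]
orientation: [2.269, 2.171, 0.001]
wrist_force: [-8.8, -5.5, 28.8]
width: 0.144
gripper_force: 69.2
```

```bash
python3 -m handwheel '0 0 -.1 0 0 0;0 0 0 0 0 0' ; python3 -m handwheel '0 0 0 0 0 0;0 0 0 0 0 0;0 0 0 0 0 0;0 0 0 0 0 0;0 0 0 0 0 0;0 0 0 0 0 0;0 0 -2 0 0 0;0 0 -3 0 0 0;0 0 -4 0 0 0;0 0 -4 0 0 0;0 0 -4 0 0 0;0 0 -3 0 0 0' 1; python3 -m handwheel '-4 3.5 -2 0 0 0;-4 3.5 -2 0 0 0;-4 2 -2 0 0 0;-4 0 -1 0 0 0;0 0 0 0 0 0;0 0 0 0 0 0';  python3 - <<'E'
from fit import *; from bars import bars
c=cap('wrist'); np.savez('w5.npz',**{k:c[k] for k in('pixels','depth','R','t','K')}); save(c,'w5.png')
s=env.state(); print(s['eef_pos'],s['orientation'],s['joint_pos'])
[print(b) for b in bars(c)]
E
```

```text
time: 16.55
eef_pos: [0.4858, 0.1918, 0.1171]
orientation: [2.27, 2.172, 0.001]
wrist_force: [-3.1, -0.5, 11.1]
width: 0.142
gripper_force: 66.3
time: 17.75
eef_pos: [0.4858, 0.1918, 0.3192]
orientation: [2.269, 2.172, 0.003]
wrist_force: [0.3, -0.4, -0.0]
width: 1.004
gripper_force: 0.0
time: 18.35
eef_pos: [0.5606, 0.037, 0.382]
orientation: [2.272, 2.17, 0.0]
wrist_force: [-0.2, 0.7, -0.3]
width: 1.002
gripper_force: 0.0
[0.5604 0.0382 0.3818] [-2.2695 -2.1719 -0.0001] [ 0.3081  0.358  -0.6588  1.5457  0.2233  1.3145 -0.4207]
(713, 231, 49, 20, -39, np.int32(489), (442, 19))
(596, 235, 12, 7, 78, np.int32(60), (346, 20))
(695, 211, 36, 17, -21, np.int32(225), (424, 40))
(655, 215, 24, 9, 6, np.int32(131), (394, 36))
(497, 88, 10, 10, -67, np.int32(53), (275, 148))
(475, -9, 45, 9, 8, np.int32(194), (265, 220))
(475, -57, 30, 9, -3, np.int32(125), (268, 253))
(539, -88, 32, 13, -18, np.int32(178), (314, 271))
(473, -121, 50, 11, 53, np.int32(238), (270, 294))
(547, -146, 33, 13, 7, np.int32(173), (321, 307))
(300, -140, 17, 10, -70, np.int32(67), (155, 311))
(472, -176, 49, 13, 8, np.int32(253), (272, 328))
(348, -273, 31, 7, -71, np.int32(58), (199, 384))
```

View pics/w5.png

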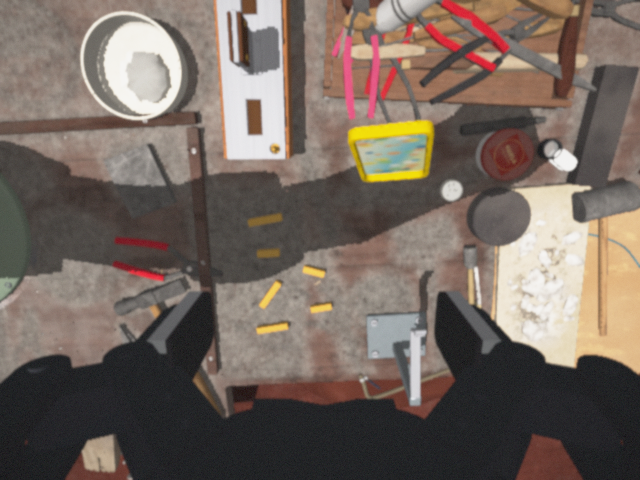

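The grid is home: the peg shows in its hole at (274,148) with the plate flush on the rim. The short slot is at (254,117), and all six bars and the jar are undisturbed. I'll write a small planner and look script, then start with the bars.

```bash
cat > plan.py <<'E'
# python3 plan.py x y z yaw(deg): rows (tool axes, cm/rad) to get there
from h import *
def plan(p1,yaw,vmax=4.0):
    s=env.state(); M=R.from_rotvec(s['orientation']).as_matrix(); p=s['eef_pos']; y0=np.degrees(np.arctan2(M[1,0],M[0,0]))
    dy=np.radians((yaw-y0+180)%360-180); d=np.array(p1)-p
    n=int(max(np.ceil(np.linalg.norm(d)*100/vmax),np.ceil(abs(dy)/.14),1)); out=[]
    for i in range(n):
        a=np.radians(y0)+dy*i/n; x=np.array([np.cos(a),np.sin(a),0]); y=np.array([np.sin(a),-np.cos(a),0]); q=d/n*100
        out.append('%.2f %.2f %.2f 0 0 %.3f'%(q@x,q@y,-q[2],-dy/n))
    print(n,'rows;  q7',round(s['joint_pos'][6],2)); print(';'.join(out))
if __name__=='__main__': a=[float(v) for v in sys.argv[1:]]; plan(a[:3],a[3])
E
cat > look.py <<'E'
# python3 look.py : bar nearest under TCP
from bars import *
def look():
    c=cap('wrist'); s=env.state(); M=R.from_rotvec(s['orientation']).as_matrix(); L=[]
    for b in bars(c):
        q=np.array(b[:2])/1000-M[:2,0]*.0011
        if 26<b[2]<56 and 6<b[3]<16: L.append((np.linalg.norm(q-s['eef_pos'][:2]),(q*1000).round(1),b[2:5]))
    for l in sorted(L,key=lambda l:l[0])[:6]: print(l)
    print('tcp',s['eef_pos'].round(4),'yaw',np.degrees(np.arctan2(M[1,0],M[0,0])).round(1)); return c
if __name__=='__main__': look()
E
python3 - <<'E'
from fit import *
c=dict(np.load('w5.npz'))
g=cv2.cvtColor(c['pixels'],cv2.COLOR_RGB2GRAY)
print(plane_rect(c,.056,.066,(205,0,300,165),1))
for u,v in((254,117),): print(ray(c,u,v,.06))
E
python3 plan.py .475 -.0105 .15 8
```

```text
(((484.69708251953125, 163.4715118408203), (169.6351776123047, 73.45502471923828), 87.56346893310547), np.float64(0.05878497352145498), 7707)
[0.4821 0.1261 0.06  ]
10 rows;  q7 -0.42
-0.52 -0.83 2.32 0 0 0.139;-0.63 -0.75 2.32 0 0 0.139;-0.73 -0.66 2.32 0 0 0.139;-0.82 -0.55 2.32 0 0 0.139;-0.88 -0.43 2.32 0 0 0.139;-0.93 -0.30 2.32 0 0 0.139;-0.97 -0.17 2.32 0 0 0.139;-0.98 -0.04 2.32 0 0 0.139;-0.98 0.10 2.32 0 0 0.139;-0.95 0.23 2.32 0 0 0.139
```

```bash
python3 -m handwheel '-.5 -.8 2.3 0 0 .139;-.6 -.75 2.3 0 0 .139;-.7 -.65 2.3 0 0 .139;-.8 -.55 2.3 0 0 .139;-.9 -.4 2.3 0 0 .139;-.9 -.3 2.3 0 0 .139;-1 -.2 2.3 0 0 .139;-1 0 2.3 0 0 .139;-1 .1 2.3 0 0 .139;-1 .2 2.3 0 0 .139;0 0 0 0 0 0;0 0 0 0 0 0'; python3 look.py
```

```text
time: 19.6
eef_pos: [0.4755, -0.009, 0.1524]
orientation: [-3.133, -0.224, 0.0]
wrist_force: [-0.0, 0.2, 0.7]
width: 0.999
gripper_force: 0.0
(np.float64(0.002309294623579293), array([473.9, -10.2]), (48, 9, 8))
(np.float64(0.049068599477548505), array([474.9, -58.2]), (33, 11, 1))
(np.float64(0.10122547763150036), array([537.9, -89.2]), (32, 12, -20))
(np.float64(0.11209888159258455), array([ 472.9, -121.2]), (50, 11, 53))
(np.float64(0.15298420244634883), array([ 545.9, -145.2]), (31, 14, 8))
tcp [ 0.476  -0.0091  0.1528] yaw 8.2
```

```bash
python3 -m handwheel '-.2 .08 2 0 0 0;0 0 3 0 0 0;0 0 3 0 0 0;0 0 3 0 0 0;0 0 2 0 0 0;0 0 .7 0 0 0;0 0 .4 0 0 0;0 0 0 0 0 0' .4; python3 -m handwheel '0 0 0 0 0 0;0 0 0 0 0 0;0 0 0 0 0 0;0 0 0 0 0 0;0 0 0 0 0 0;0 0 -1 0 0 0;0 0 -3 0 0 0;0 0 -3 0 0 0;0 0 -3 0 0 0;0 0 -3 0 0 0;0 0 0 0 0 0' 0; python3 plan.py .4882 .2610 .14 87.4
```

```text
time: 20.45
eef_pos: [0.4739, -0.0111, 0.0116]
orientation: [-3.134, -0.216, -0.002]
wrist_force: [0.5, 0.2, 0.3]
width: 0.405
gripper_force: 0.0
time: 21.55
eef_pos: [0.4749, -0.0114, 0.145]
orientation: [3.134, 0.214, 0.009]
wrist_force: [-0.2, -0.1, -1.0]
width: 0.086
gripper_force: 59.1
10 rows;  q7 -1.75
0.50 -2.68 0.05 0 0 -0.139;0.87 -2.58 0.05 0 0 -0.139;1.22 -2.44 0.05 0 0 -0.139;1.54 -2.25 0.05 0 0 -0.139;1.84 -2.01 0.05 0 0 -0.139;2.10 -1.74 0.05 0 0 -0.139;2.32 -1.43 0.05 0 0 -0.139;2.50 -1.10 0.05 0 0 -0.139;2.62 -0.74 0.05 0 0 -0.139;2.70 -0.37 0.05 0 0 -0.139
```

```bash
python3 -m handwheel '.5 -2.7 -1.5 0 0 -.139;.9 -2.6 -1.5 0 0 -.139;1.2 -2.4 -1.5 0 0 -.139;1.5 -2.3 -1.5 0 0 -.139;1.8 -2 -1 0 0 -.139;2.1 -1.7 0 0 0 -.139;2.3 -1.4 0 0 0 -.139;2.5 -1.1 0 0 0 -.139;2.6 -.7 0 0 0 -.139;2.7 -.4 0 0 0 -.139;0 0 0 0 0 0;0 0 0 0 0 0'; python3 plan.py .4882 .2610 .09 87.4
python3 - <<'E'
from fit import *
c=cap('wrist'); np.savez('w6.npz',**{k:c[k] for k in('pixels','depth','R','t','K')}); save(c,'w6.png')
E
```

```text
time: 22.75
eef_pos: [0.4856, 0.26, 0.2108]
orientation: [-2.27, -2.172, 0.001]
wrist_force: [0.5, -0.5, -0.3]
width: 0.088
gripper_force: 59.1
4 rows;  q7 -1.01
0.03 0.06 3.02 0 0 0.000;0.03 0.06 3.02 0 0 0.000;0.03 0.06 3.02 0 0 0.000;0.03 0.06 3.02 0 0 0.000
```

View pics/w6.png

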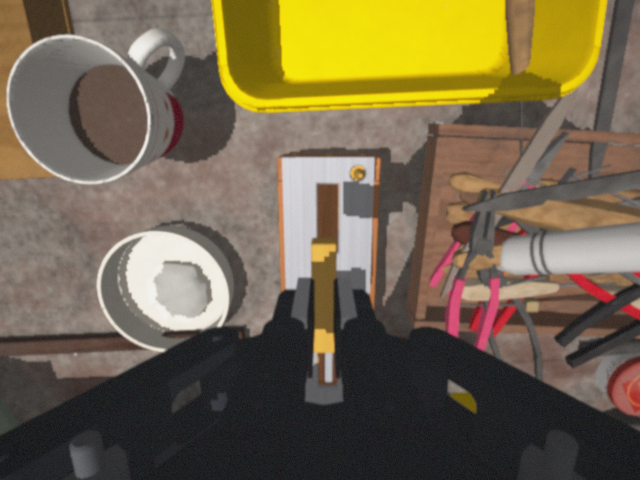

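The long bar is held straight with its ends at v≈240 and 352. The long slot's far end is at (328,183), the peg at (357,173), and the plate's far edge at v=156.

Run:
```python
from fit import *
c=dict(np.load('w6.npz')); s=env.state(); M=R.from_rotvec(s['orientation']).as_matrix(); p=s['eef_pos']
b=M[:,0]*.0011
a=ray(c,328,183,.06)-b; print('slot far end',a,'-> centre',a-.028*np.array([.0454,.999,0]))
print('far edge mid',ray(c,329.5,156,.06)-b, 'left/right', ray(c,280,175,.06),ray(c,378,175,.06))
# bar in hand: top face at tool z ~ -.0015
P=cloud(c); Q=(P-p)@M; m=(np.abs(Q[...,1])<.006)&(np.abs(Q[...,2])<.012)
for u in(319,323,327):
    k=np.where(m[:,u])[0]; print(k.min(),k.max(),Q[k.min(),u],Q[k.max(),u])
```

```text
slot far end [0.4893 0.2894 0.06  ] -> centre [0.488  0.2615 0.06  ]
far edge mid [0.4912 0.3096 0.06  ] left/right [0.4531 0.2982 0.06  ] [0.5275 0.2949 0.06  ]
237 351 [ 0.0277 -0.003   0.0117] [-0.0198 -0.003   0.0041]
237 351 [ 0.0278 -0.0014  0.0113] [-0.0191 -0.0013  0.003 ]
238 351 [0.0276 0.0002 0.0105] [-0.0194  0.0003  0.0035]
```

```bash
python3 -m handwheel '-.07 .28 3 0 0 0;0 0 3 0 0 0;0 0 3 0 0 0;0 0 2.5 0 0 0;0 0 1 0 0 0;0 0 .6 0 0 0;0 0 0 0 0 0;0 0 0 0 0 0'; python3 -m handwheel '0 0 .2 0 0 0;0 0 .2 0 0 0;0 0 .2 0 0 0;0 0 0 0 0 0;0 0 0 0 0 0'
python3 - <<'E'
from h import *
c=cap('wrist'); save(c,'w7.png',(230,60,430,400),2.4/1.4)
E
```

```text
time: 23.6
eef_pos: [0.4893, 0.2594, 0.081]
orientation: [2.27, 2.171, 0.002]
wrist_force: [0.1, 0.5, 0.4]
width: 0.091
gripper_force: 59.1
time: 24.1
eef_pos: [0.4888, 0.2593, 0.0739]
orientation: [-2.27, -2.172, 0.0]
wrist_force: [0.2, 0.1, -0.4]
width: 0.089
gripper_force: 59.1
```

View pics/w7.png

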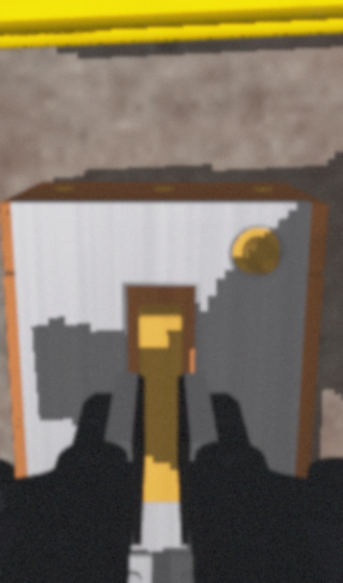

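Run:
```python
from fit import *
c=cap('wrist'); P=cloud(c); s=env.state(); M=R.from_rotvec(s['orientation']).as_matrix(); Q=(P-s['eef_pos'])@M
print(s['eef_pos'])
for v in list(range(215,262,3))+list(range(330,375,4)): print(v,c['pixels'][v,323],Q[v,323],'world z',P[v,323,2].round(4))
```

```text
[0.4888 0.2593 0.074 ]
215 [209 207 211] [ 0.0354 -0.0011  0.0152] world z 0.0588
218 [209 209 213] [ 0.0341 -0.0011  0.0153] world z 0.0587
221 [209 207 211] [ 0.0328 -0.0011  0.0152] world z 0.0588
224 [189 186 190] [ 0.0319 -0.0011  0.0138] world z 0.0602
227 [113  94  84] [ 0.0162 -0.0013  0.0708] world z 0.0032
230 [96 64 44] [ 0.0144 -0.0013  0.071 ] world z 0.003
233 [98 65 40] [ 0.013  -0.0013  0.0696] world z 0.0044
236 [99 70 44] [ 0.0112 -0.0013  0.07  ] world z 0.0039
239 [100  78  42] [ 0.0269 -0.0011  0.0091] world z 0.0649
242 [115  90  45] [ 0.0274 -0.0011  0.0033] world z 0.0706
245 [217 171  78] [ 0.0264 -0.0011  0.0028] world z 0.0712
248 [231 187  82] [ 0.0251 -0.0011  0.003 ] world z 0.071
251 [231 187  82] [ 0.0235 -0.0011  0.0041] world z 0.0698
254 [231 184  80] [ 0.0226 -0.0011  0.003 ] world z 0.071
257 [231 187  82] [ 0.0215 -0.0011  0.0027] world z 0.0712
260 [229 185  80] [ 0.0201 -0.0011  0.0032] world z 0.0708
330 [198 153  71] [nan nan nan] world z nan
334 [229 185  82] [-0.0126 -0.0011  0.0043] world z 0.0697
338 [229 183  81] [-0.014  -0.0011  0.0034] world z 0.0706
342 [230 186  85] [-0.0157 -0.0011  0.0032] world z 0.0708
346 [229 184  83] [-0.0176 -0.0011  0.0033] world z 0.0707
350 [230 185  85] [-0.02   -0.0011  0.004 ] world z 0.0699
354 [197 193 190] [-0.0293 -0.0012  0.0154] world z 0.0586
358 [196 195 199] [-0.0312 -0.0012  0.0151] world z 0.0589
362 [198 195 201] [-0.0329 -0.0012  0.0146] world z 0.0594
366 [198 196 200] [-0.0355 -0.0012  0.0153] world z 0.0587
370 [200 197 200] [-0.038  -0.0012  0.0158] world z 0.0581
374 [196 194 197] [-0.0397 -0.0012  0.0152] world z 0.0587
```

Depth puts the bar's centre at +3.4 mm and the slot's centre at +3.9 mm along the tool, so it's aligned. I lower 3 mm and release.

```bash
python3 -m handwheel '.05 0 .2 0 0 0;0 0 .1 0 0 0;0 0 0 0 0 0'; python3 -m handwheel '0 0 0 0 0 0;0 0 0 0 0 0;0 0 0 0 0 0;0 0 0 0 0 0;0 0 -3 0 0 0;0 0 -4 0 0 0;0 0 -4 0 0 0;0 0 -3 0 0 0;0 0 0 0 0 0' .4
python3 - <<'E'
from fit import *
c=cap('wrist'); P=cloud(c); hsv=cv2.cvtColor(c['pixels'],cv2.COLOR_RGB2HSV); np.savez('w8.npz',**{k:c[k] for k in('pixels','depth','R','t','K')}); save(c,'w8.png',(240,120,420,420),2)
print(plane_rect(c,.055,.065,(250,120,420,420),1))
E
python3 plan.py .475 -.059 .15 0
```

```text
time: 24.5
eef_pos: [0.4887, 0.2597, 0.0707]
orientation: [-2.27, -2.172, 0.0]
wrist_force: [1.0, -0.6, -0.2]
width: 0.087
gripper_force: 59.1
time: 25.4
eef_pos: [0.4901, 0.2607, 0.2147]
orientation: [2.269, 2.17, 0.008]
wrist_force: [1.2, 0.3, -0.6]
width: 0.396
gripper_force: 0.0
(((484.0299987792969, 199.24215698242188), (223.28158569335938, 77.14954376220703), 86.65376281738281), np.float64(0.05850632818292577), 16734)
11 rows;  q7 -1.01
-2.90 -0.00 0.57 0 0 0.139;-2.88 0.40 0.57 0 0 0.139;-2.79 0.79 0.57 0 0 0.139;-2.66 1.17 0.57 0 0 0.139;-2.47 1.53 0.57 0 0 0.139;-2.23 1.85 0.57 0 0 0.139;-1.96 2.15 0.57 0 0 0.139;-1.64 2.40 0.57 0 0 0.139;-1.29 2.60 0.57 0 0 0.139;-0.92 2.75 0.57 0 0 0.139;-0.53 2.85 0.57 0 0 0.139
```

View pics/w8.png

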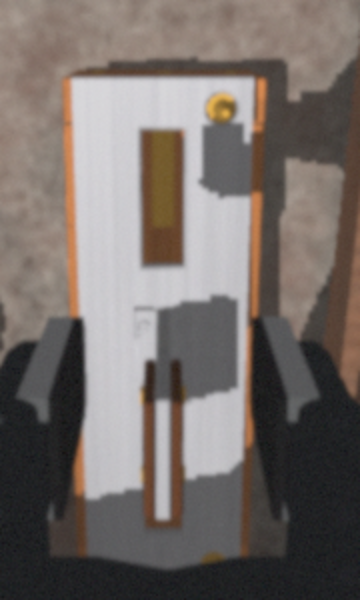

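The long bar lies on the compartment floor under the long slot, seen through it at (165,180) in the crop. The grid is still seated.

```bash
python3 -m handwheel '-2.9 0 0 0 0 .139;-2.9 .4 0 0 0 .139;-2.8 .8 0 0 0 .139;-2.7 1.2 .5 0 0 .139;-2.5 1.5 1 0 0 .139;-2.2 1.9 1 0 0 .139;-2 2.2 1 0 0 .139;-1.6 2.4 1 0 0 .139;-1.3 2.6 1 0 0 .139;-.9 2.8 1 0 0 .139;-.5 2.9 0 0 0 .139;0 0 0 0 0 0'; python3 -m handwheel '0 0 0 0 0 0'; python3 look.py
```

```text
time: 26.65
eef_pos: [0.4741, -0.0652, 0.1447]
orientation: [3.14, -0.018, -0.004]
wrist_force: [-0.4, 1.0, 0.6]
width: 0.4
gripper_force: 0.0
time: 26.75
eef_pos: [0.4748, -0.0617, 0.1452]
orientation: [-3.142, 0.003, 0.002]
wrist_force: [0.4, 0.1, 0.0]
width: 0.398
gripper_force: 0.0
(np.float64(0.0020411891868635026), array([474.9, -59. ]), (32, 9, 0))
(np.float64(0.06200159335011041), array([ 472.9, -123. ]), (49, 11, 52))
(np.float64(0.06920319942039183), array([537.9, -90. ]), (31, 10, -19))
(np.float64(0.1113984656615434), array([ 545.9, -147. ]), (32, 12, 8))
tcp [ 0.475  -0.061   0.1454] yaw -0.0
```

```bash
python3 -m handwheel '0 -.2 2 0 0 0;0 0 3 0 0 0;0 0 3 0 0 0;0 0 3 0 0 0;0 0 1.5 0 0 0;0 0 .6 0 0 0;0 0 .3 0 0 0;0 0 0 0 0 0' .4; python3 -m handwheel '0 0 0 0 0 0;0 0 0 0 0 0;0 0 0 0 0 0;0 0 0 0 0 0;0 0 0 0 0 0;0 0 -1 0 0 0;0 0 -3 0 0 0;0 0 -3 0 0 0;0 0 -3 0 0 0;0 0 -1 0 0 0;0 0 0 0 0 0' 0; python3 plan.py .4825 .1240 .13 87.4
```

```text
time: 27.6
eef_pos: [0.4756, -0.0592, 0.0122]
orientation: [-3.141, 0.002, -0.001]
wrist_force: [-0.4, -0.0, -0.3]
width: 0.399
gripper_force: 0.0
time: 28.7
eef_pos: [0.4761, -0.0599, 0.1237]
orientation: [3.141, -0.004, 0.005]
wrist_force: [-0.5, -0.2, -0.7]
width: 0.088
gripper_force: 58.9
11 rows;  q7 -1.79
0.05 -1.67 -0.06 0 0 -0.139;0.28 -1.65 -0.06 0 0 -0.139;0.51 -1.59 -0.06 0 0 -0.139;0.73 -1.51 -0.06 0 0 -0.139;0.93 -1.39 -0.06 0 0 -0.139;1.11 -1.25 -0.06 0 0 -0.139;1.27 -1.08 -0.06 0 0 -0.139;1.41 -0.90 -0.06 0 0 -0.139;1.52 -0.69 -0.06 0 0 -0.139;1.60 -0.48 -0.06 0 0 -0.139;1.65 -0.25 -0.06 0 0 -0.139
```

```bash
cat > gap.py <<'E'
# gap.py L : held bar length mm; along/lateral misfit bar->slot in tool axes (mm)
from fit import *
L=float(sys.argv[1]); S={32:40,48:56}[int(L)]
c=cap('wrist'); P=cloud(c); s=env.state(); M=R.from_rotvec(s['orientation']).as_matrix(); Q=(P-s['eef_pos'])@M
bar=(np.abs(Q[...,1])<.009)&(Q[...,2]<.0062)&(Q[...,2]>-.002)&(np.abs(Q[...,0])<.033); bar[:120]=0;bar[:,:300]=0;bar[:,345:]=0
hs=cv2.cvtColor(c['pixels'],cv2.COLOR_RGB2HSV); bar&=(hs[...,1]>90)&(hs[...,0]>12)&(hs[...,0]<32)
q=Q[bar]; far,near=np.percentile(q[:,0],99.5),np.percentile(q[:,0],.5)
v0=np.where(bar)[0].min(); r=slice(v0,v0+8); b=Q[r][bar[r]]; ly=(b[:,1].min()+b[:,1].max())/2
print('bar far %.1f near %.1f centre %.1f lat %.1f..%.1f top z %.4f tcp'%(far*1e3,near*1e3,(far+near)*500,b[:,1].min()*1e3,b[:,1].max()*1e3,np.median(q[:,2])),s['eef_pos'].round(4))
pl=(P[...,2]>.053)&(P[...,2]<.066); hole=(P[...,2]<.045)
for u in(318,323,328):
    ks=[v for v in range(v0-3,60,-1) if pl[v,u]]
    if ks: print('slot far %.1f -> centre %.1f'%(Q[ks[0],u,0]*1e3,Q[ks[0],u,0]*1e3-S/2))
for v in(v0-5,v0-3,v0-8):
    l=[u for u in range(323,240,-1) if pl[v,u]]; rr=[u for u in range(323,420) if pl[v,u]]
    if l and rr: print('slot lat',(Q[v,l[0],1]*1e3).round(1),(Q[v,rr[0],1]*1e3).round(1))
E
python3 -m handwheel '0 -1.7 -1 0 0 -.139;.3 -1.7 0 0 0 -.139;.5 -1.6 0 0 0 -.139;.7 -1.5 0 0 0 -.139;.9 -1.4 0 0 0 -.139;1.1 -1.3 0 0 0 -.139;1.3 -1.1 0 0 0 -.139;1.4 -.9 0 0 0 -.139;1.5 -.7 0 0 0 -.139;1.6 -.5 0 0 0 -.139;1.65 -.25 0 0 0 -.139;0 0 0 0 0 0'; python3 -m handwheel '0 0 2 0 0 0;0 0 2 0 0 0;0 0 0 0 0 0;0 0 0 0 0 0'; python3 gap.py 32;python3 plan.py .4825 .1240 .08 87.4
```

```text
time: 29.9
eef_pos: [0.479, 0.1273, 0.131]
orientation: [-2.261, -2.178, 0.0]
wrist_force: [0.7, -0.6, -0.7]
width: 0.086
gripper_force: 58.9
time: 30.3
eef_pos: [0.4793, 0.1251, 0.0918]
orientation: [-2.271, -2.17, 0.002]
wrist_force: [1.0, -0.2, 0.3]
width: 0.086
gripper_force: 58.9
bar far 17.5 near -13.9 centre 1.8 lat -5.9..3.2 top z 0.0048 tcp [0.4797 0.1252 0.0923]
slot far 21.6 -> centre 1.6
slot far 21.5 -> centre 1.5
slot far 21.5 -> centre 1.5
slot lat -7.3 10.8
slot lat -7.3 10.7
slot lat -6.4 10.8
1 rows;  q7 -0.96
-0.11 0.28 1.23 0 0 0.000
```

```bash
python3 -m handwheel '0 .3 .5 0 0 0;0 0 .6 0 0 0;0 0 .5 0 0 0;0 0 0 0 0 0;0 0 0 0 0 0'; python3 gap.py 32; python3 -m handwheel '0 0 .2 0 0 0;0 0 .2 0 0 0;0 0 0 0 0 0;0 0 0 0 0 0'
```

```text
time: 30.85
eef_pos: [0.4825, 0.1252, 0.0759]
orientation: [-2.269, -2.172, 0.0]
wrist_force: [-0.3, 0.1, -0.8]
width: 0.085
gripper_force: 58.9
bar far 17.7 near -13.7 centre 2.0 lat -6.0..3.6 top z 0.0044 tcp [0.4826 0.1252 0.076 ]
slot far 17.6 -> centre -2.4
slot far 17.4 -> centre -2.6
slot far 17.5 -> centre -2.5
slot lat -1.2 -1.2
slot lat -4.5 3.7
slot lat -9.4 7.9
time: 31.3
eef_pos: [0.4826, 0.1252, 0.0719]
orientation: [-2.27, -2.172, 0.0]
wrist_force: [0.3, -0.7, 0.1]
width: 0.087
gripper_force: 58.9
```

```bash
python3 -m handwheel '0 0 0 0 0 0;0 0 0 0 0 0;0 0 0 0 0 0;0 0 0 0 0 0;0 0 -2 0 0 0;0 0 -3 0 0 0;0 0 -3 0 0 0;0 0 0 0 0 0' .4
cat > inbin.py <<'E'
# what lies through the slots: depth points below plate of brass colour
from fit import *
c=cap('wrist'); P=cloud(c); hs=cv2.cvtColor(c['pixels'],cv2.COLOR_RGB2HSV)
x=np.array([.0454,.999]); y=np.array([-.999,.0454]); d=P[...,:2]-np.array([.4853,.1935]); bx=d@x; by=d@y
for n,c0,l in(('short',-.068,.02),('long',.068,.028)):
    for zl,zh in((.002,.01),(.01,.02),(.02,.03),(.03,.045),(.045,.065),(.065,.09)):
        m=(np.abs(bx-c0)<l+.012)&(np.abs(by)<.007)&(P[...,2]>zl)&(P[...,2]<zh); br=m&(hs[...,0]>17)&(hs[...,0]<32)&(hs[...,1]>90)
        if m.sum()>15: print(n,zl,zh,m.sum(),'brass',br.sum())
E
python3 inbin.py; python3 plan.py .473 -.123 .15 53
```

```text
time: 32.1
eef_pos: [0.4841, 0.1257, 0.1551]
orientation: [2.268, 2.17, 0.006]
wrist_force: [-0.6, 1.9, -0.2]
width: 0.404
gripper_force: 0.0
short 0.002 0.01 461 brass 0
short 0.01 0.02 498 brass 398
short 0.02 0.03 51 brass 0
short 0.045 0.065 840 brass 0
long 0.002 0.01 282 brass 0
long 0.01 0.02 892 brass 830
long 0.045 0.065 352 brass 0
7 rows;  q7 -0.87
-3.55 0.01 0.05 0 0 0.086;-3.53 0.31 0.05 0 0 0.086;-3.50 0.61 0.05 0 0 0.086;-3.43 0.91 0.05 0 0 0.086;-3.34 1.20 0.05 0 0 0.086;-3.22 1.48 0.05 0 0 0.086;-3.08 1.76 0.05 0 0 0.086
```

Both bars lie flat in their bins. Next is the diagonal long bar.

```bash
python3 -m handwheel '-3.5 0 0 0 0 .086;-3.5 .3 0 0 0 .086;-3.5 .6 0 0 0 .086;-3.4 .9 0 0 0 .086;-3.3 1.2 0 0 0 .086;-3.2 1.5 .2 0 0 .086;-3.1 1.8 .2 0 0 .086;0 0 0 0 0 0;0 0 0 0 0 0'; python3 look.py
```

```text
time: 33.05
eef_pos: [0.4721, -0.1221, 0.1472]
orientation: [-2.811, -1.4, 0.001]
wrist_force: [0.1, 0.8, 0.7]
width: 0.401
gripper_force: 0.0
(np.float64(0.001706179726666047), array([ 472.3, -122.9]), (48, 10, 53))
(np.float64(0.05673903596415423), array([ 470.3, -177.9]), (48, 13, 8))
(np.float64(0.07266507884638548), array([538.3, -90.9]), (32, 10, -19))
(np.float64(0.07777739227314018), array([ 545.3, -147.9]), (32, 12, 8))
tcp [ 0.4723 -0.1212  0.1474] yaw 53.0
```

```bash
python3 -m handwheel '-.13 .1 2 0 0 0;0 0 3 0 0 0;0 0 3 0 0 0;0 0 3 0 0 0;0 0 1.6 0 0 0;0 0 .6 0 0 0;0 0 .35 0 0 0;0 0 0 0 0 0' .4; python3 -m handwheel '0 0 0 0 0 0;0 0 0 0 0 0;0 0 0 0 0 0;0 0 0 0 0 0;0 0 0 0 0 0;0 0 -1 0 0 0;0 0 -3 0 0 0;0 0 -4 0 0 0;0 0 -4 0 0 0;0 0 -4 0 0 0;0 0 -4 0 0 0;0 0 0 0 0 0' 0; python3 plan.py .4887 .2597 .21 87.4
```

```text
time: 33.9
eef_pos: [0.4728, -0.1229, 0.0127]
orientation: [2.811, 1.403, 0.001]
wrist_force: [-0.7, 1.0, -0.9]
width: 0.4
gripper_force: 0.0
time: 35.1
eef_pos: [0.4743, -0.1237, 0.2178]
orientation: [2.807, 1.399, 0.008]
wrist_force: [0.0, -0.1, -1.9]
width: 0.086
gripper_force: 58.9
10 rows;  q7 -0.79
3.15 -2.19 0.08 0 0 -0.060;3.27 -2.00 0.08 0 0 -0.060;3.39 -1.80 0.08 0 0 -0.060;3.49 -1.59 0.08 0 0 -0.060;3.58 -1.38 0.08 0 0 -0.060;3.66 -1.16 0.08 0 0 -0.060;3.72 -0.94 0.08 0 0 -0.060;3.77 -0.72 0.08 0 0 -0.060;3.81 -0.49 0.08 0 0 -0.060;3.83 -0.26 0.08 0 0 -0.060
```

```bash
python3 -m handwheel '3.15 -2.2 0 0 0 -.06;3.25 -2 0 0 0 -.06;3.4 -1.8 0 0 0 -.06;3.5 -1.6 0 0 0 -.06;3.6 -1.4 0 0 0 -.06;3.65 -1.15 0 0 0 -.06;3.7 -.95 0 0 0 -.06;3.75 -.7 0 0 0 -.06;3.8 -.5 0 0 0 -.06;3.85 -.25 0 0 0 -.06;0 0 0 0 0 0;0 0 0 0 0 0'; python3 -m handwheel '0 0 3 0 0 0;0 0 4 0 0 0;0 0 3 0 0 0;0 0 2 0 0 0;0 0 .5 0 0 0;0 0 0 0 0 0;0 0 0 0 0 0'; python3 gap.py 48;python3 plan.py .4887 .2597 .08 87.4
```

```text
time: 36.3
eef_pos: [0.4864, 0.2605, 0.2125]
orientation: [-2.27, -2.171, 0.001]
wrist_force: [-0.7, -1.2, -0.3]
width: 0.086
gripper_force: 58.9
time: 37.0
eef_pos: [0.4876, 0.2599, 0.0886]
orientation: [2.272, 2.168, 0.002]
wrist_force: [0.8, -0.2, -0.6]
width: 0.088
gripper_force: 58.9
bar far 24.1 near -23.1 centre 0.5 lat -5.9..3.5 top z 0.0049 tcp [0.4876 0.26   0.0887]
slot far 30.5 -> centre 2.5
slot far 30.5 -> centre 2.5
slot far 30.3 -> centre 2.3
slot lat -8.7 8.6
slot lat -8.6 8.6
slot lat -8.6 8.6
1 rows;  q7 -1.18
-0.02 0.11 0.87 0 0 -0.001
```

```bash
python3 -m handwheel '.18 .1 .5 0 0 0;0 0 .6 0 0 0;0 0 .3 0 0 0;0 0 .15 0 0 0;0 0 .15 0 0 0;0 0 0 0 0 0;0 0 0 0 0 0'; python3 gap.py 48;  python3 -m handwheel '0 0 0 0 0 0;0 0 0 0 0 0;0 0 0 0 0 0;0 0 0 0 0 0;0 0 -3 0 0 0;0 0 -4 0 0 0;0 0 -3 0 0 0;0 0 -4 0 0 0;0 0 0 0 0 0' .4; python3 inbin.py;python3 plan.py .470 -.178 .21 8
```

```text
time: 37.75
eef_pos: [0.4881, 0.2618, 0.0705]
orientation: [-2.272, -2.17, -0.0]
wrist_force: [-0.4, 0.0, -0.6]
width: 0.084
gripper_force: 58.9
bar far 24.2 near -22.9 centre 0.6 lat -5.9..3.6 top z 0.0049 tcp [0.4881 0.2618 0.0705]
slot far 24.0 -> centre -4.0
slot far 24.2 -> centre -3.8
slot far 24.4 -> centre -3.6
slot lat -1.2 -1.2
slot lat -1.1 -1.1
slot lat -8.7 8.3
time: 38.7
eef_pos: [0.4895, 0.263, 0.215]
orientation: [2.271, 2.168, 0.009]
wrist_force: [-0.0, 0.5, -0.9]
width: 0.398
gripper_force: 0.0
short 0.03 0.045 65 brass 0
short 0.045 0.065 223 brass 0
long 0.002 0.01 290 brass 1
long 0.01 0.02 48 brass 35
long 0.02 0.03 560 brass 525
long 0.045 0.065 525 brass 0
12 rows;  q7 -1.05
-3.67 0.01 0.02 0 0 0.115;-3.65 0.44 0.02 0 0 0.115;-3.57 0.85 0.02 0 0 0.115;-3.45 1.26 0.02 0 0 0.115;-3.28 1.65 0.02 0 0 0.115;-3.07 2.01 0.02 0 0 0.115;-2.82 2.35 0.02 0 0 0.115;-2.53 2.66 0.02 0 0 0.115;-2.20 2.94 0.02 0 0 0.115;-1.85 3.17 0.02 0 0 0.115;-1.47 3.36 0.02 0 0 0.115;-1.08 3.51 0.02 0 0 0.115
```

The second long bar is lying on top of the first. Now the last long one.

```bash
python3 -m handwheel '-3.65 0 0 0 0 .115;-3.65 .45 0 0 0 .115;-3.55 .85 0 0 0 .115;-3.45 1.25 0 0 0 .115;-3.3 1.65 0 0 0 .115;-3.05 2 0 0 0 .115;-2.8 2.35 1 0 0 .115;-2.55 2.65 1 0 0 .115;-2.2 2.95 1 0 0 .115;-1.85 3.15 1 0 0 .115;-1.45 3.35 1 0 0 .115;-1.1 3.5 1 0 0 .115'; python3 -m handwheel '0 0 0 0 0 0;0 0 0 0 0 0'; python3 look.py
```

```text
time: 39.95
eef_pos: [0.4693, -0.179, 0.1494]
orientation: [-3.134, -0.22, 0.002]
wrist_force: [0.2, 0.7, 0.5]
width: 0.401
gripper_force: 0.0
time: 40.15
eef_pos: [0.4694, -0.1778, 0.1496]
orientation: [-3.133, -0.226, 0.002]
wrist_force: [0.0, 1.6, 0.2]
width: 0.402
gripper_force: 0.0
(np.float64(0.0024441209153374605), array([ 470.9, -179.2]), (48, 10, 8))
(np.float64(0.08100350362010897), array([ 545.9, -149.2]), (31, 10, 9))
(np.float64(0.10875370605340275), array([537.9, -92.2]), (32, 12, -19))
tcp [ 0.4698 -0.177   0.15  ] yaw 8.4
```

```bash
python3 -m handwheel '.08 .22 2 0 0 0;0 0 3 0 0 0;0 0 3 0 0 0;0 0 3 0 0 0;0 0 1.8 0 0 0;0 0 .6 0 0 0;0 0 .4 0 0 0;0 0 0 0 0 0' .4; python3 -m handwheel '0 0 0 0 0 0;0 0 0 0 0 0;0 0 0 0 0 0;0 0 0 0 0 0;0 0 0 0 0 0;0 0 -1 0 0 0;0 0 -3 0 0 0;0 0 -4 0 0 0;0 0 -4 0 0 0;0 0 -4 0 0 0;0 0 -4 0 0 0;0 0 0 0 0 0' 0; python3 plan.py .4885 .2605 .21 87.4
```

```text
time: 41.0
eef_pos: [0.4715, -0.1792, 0.0128]
orientation: [-3.133, -0.229, -0.001]
wrist_force: [-1.0, -0.8, -0.1]
width: 0.396
gripper_force: 0.0
time: 42.2
eef_pos: [0.4729, -0.1802, 0.218]
orientation: [3.13, 0.226, 0.011]
wrist_force: [0.9, -0.9, -0.9]
width: 0.091
gripper_force: 58.9
12 rows;  q7 -1.37
0.66 -3.62 0.07 0 0 -0.115;1.07 -3.52 0.07 0 0 -0.115;1.46 -3.37 0.07 0 0 -0.115;1.84 -3.18 0.07 0 0 -0.115;2.19 -2.95 0.07 0 0 -0.115;2.52 -2.68 0.07 0 0 -0.115;2.81 -2.37 0.07 0 0 -0.115;3.06 -2.03 0.07 0 0 -0.115;3.28 -1.67 0.07 0 0 -0.115;3.45 -1.28 0.07 0 0 -0.115;3.57 -0.87 0.07 0 0 -0.115;3.65 -0.46 0.07 0 0 -0.115
```

```bash
python3 -m handwheel '.65 -3.6 0 0 0 -.115;1.05 -3.5 0 0 0 -.115;1.45 -3.35 0 0 0 -.115;1.85 -3.2 0 0 0 -.115;2.2 -2.95 0 0 0 -.115;2.5 -2.7 0 0 0 -.115;2.8 -2.35 0 0 0 -.115;3.05 -2.05 0 0 0 -.115;3.3 -1.65 0 0 0 -.115;3.45 -1.3 0 0 0 -.115;3.55 -.85 0 0 0 -.115;3.65 -.45 0 0 0 -.115'; python3 -m handwheel '0 0 0 0 0 0;0 0 3 0 0 0;0 0 4 0 0 0;0 0 3 0 0 0;0 0 2 0 0 0;0 0 .5 0 0 0;0 0 0 0 0 0;0 0 0 0 0 0'; python3 gap.py 48;python3 plan.py .4885 .2605 .08 87.4
```

```text
time: 43.4
eef_pos: [0.4862, 0.2618, 0.2129]
orientation: [2.267, 2.174, 0.0]
wrist_force: [0.5, -1.1, 0.2]
width: 0.086
gripper_force: 58.9
time: 44.2
eef_pos: [0.4869, 0.2608, 0.0887]
orientation: [2.272, 2.169, 0.002]
wrist_force: [0.3, -0.3, 0.3]
width: 0.084
gripper_force: 58.9
bar far 25.4 near -22.0 centre 1.7 lat -5.9..3.5 top z 0.0050 tcp [0.487  0.2608 0.0887]
slot far 29.7 -> centre 1.7
slot far 29.7 -> centre 1.7
slot far 29.6 -> centre 1.6
slot lat -7.8 9.2
slot lat -7.7 9.4
slot lat -7.8 9.3
1 rows;  q7 -1.2
-0.02 0.15 0.87 0 0 -0.001
```

```bash
python3 -m handwheel '.03 .17 .5 0 0 0;0 0 .6 0 0 0;0 0 .3 0 0 0;0 0 .15 0 0 0;0 0 .15 0 0 0;0 0 0 0 0 0;0 0 0 0 0 0'; python3 -m handwheel '0 0 0 0 0 0;0 0 0 0 0 0;0 0 0 0 0 0;0 0 0 0 0 0;0 0 -3 0 0 0;0 0 -4 0 0 0;0 0 -3 0 0 0;0 0 -4 0 0 0;0 0 0 0 0 0' .4; python3 inbin.py;python3 plan.py .538 -.0915 .21 161
```

```text
time: 44.95
eef_pos: [0.4882, 0.2609, 0.0705]
orientation: [-2.272, -2.17, -0.0]
wrist_force: [0.7, -0.4, -0.7]
width: 0.081
gripper_force: 58.9
time: 45.85
eef_pos: [0.4895, 0.2622, 0.215]
orientation: [2.271, 2.168, 0.009]
wrist_force: [1.2, 0.7, -0.6]
width: 0.398
gripper_force: 0.0
short 0.03 0.045 66 brass 0
short 0.045 0.065 233 brass 0
long 0.002 0.01 277 brass 47
long 0.03 0.045 633 brass 597
long 0.045 0.065 522 brass 0
10 rows;  q7 -1.06
-3.50 0.65 0.03 0 0 -0.129;-3.56 0.20 0.03 0 0 -0.129;-3.55 -0.26 0.03 0 0 -0.129;-3.49 -0.71 0.03 0 0 -0.129;-3.37 -1.15 0.03 0 0 -0.129;-3.19 -1.58 0.03 0 0 -0.129;-2.97 -1.97 0.03 0 0 -0.129;-2.69 -2.34 0.03 0 0 -0.129;-2.37 -2.66 0.03 0 0 -0.129;-2.01 -2.94 0.03 0 0 -0.129
```

```bash
python3 -m handwheel '-3.5 .65 0 0 0 -.129;-3.55 .2 0 0 0 -.129;-3.55 -.25 0 0 0 -.129;-3.5 -.7 0 0 0 -.129;-3.35 -1.15 0 0 0 -.129;-3.2 -1.6 1 0 0 -.129;-2.95 -1.95 1 0 0 -.129;-2.7 -2.35 1 0 0 -.129;-2.35 -2.65 1 0 0 -.129;-2 -2.95 1 0 0 -.129;0 0 1 0 0 0;0 0 0 0 0 0'; python3 -m handwheel '0 0 0 0 0 0'; python3 look.py
```

```text
time: 47.1
eef_pos: [0.5368, -0.092, 0.1486]
orientation: [-0.514, -3.096, -0.001]
wrist_force: [0.7, 0.9, 0.2]
width: 0.401
gripper_force: 0.0
time: 47.2
eef_pos: [0.5377, -0.0904, 0.1504]
orientation: [-0.511, -3.099, -0.001]
wrist_force: [-0.2, 0.7, 0.4]
width: 0.403
gripper_force: 0.0
(np.float64(0.0014605380285367068), array([539. , -89.4]), (33, 10, -19))
(np.float64(0.05767432949098203), array([ 546. , -147.4]), (32, 12, 9))
(np.float64(0.2516122636448999), array([ 333. , -236.4]), (27, 13, -72))
tcp [ 0.5379 -0.0903  0.1508] yaw 161.3
```

```bash
python3 -m handwheel '-.05 .05 2 0 0 0;0 0 3 0 0 0;0 0 3 0 0 0;0 0 3 0 0 0;0 0 1.8 0 0 0;0 0 .7 0 0 0;0 0 .4 0 0 0;0 0 0 0 0 0' .4; python3 -m handwheel '0 0 0 0 0 0;0 0 0 0 0 0;0 0 0 0 0 0;0 0 0 0 0 0;0 0 0 0 0 0;0 0 -1 0 0 0;0 0 -3 0 0 0;0 0 -4 0 0 0;0 0 -3 0 0 0;0 0 -2 0 0 0;0 0 0 0 0 0' 0; python3 plan.py .4825 .1252 .13 87.4
```

```text
time: 48.05
eef_pos: [0.5389, -0.0908, 0.012]
orientation: [0.511, 3.099, 0.0]
wrist_force: [-0.8, -0.0, 0.9]
width: 0.399
gripper_force: 0.0
time: 49.15
eef_pos: [0.5396, -0.0912, 0.1447]
orientation: [0.511, 3.096, -0.001]
wrist_force: [0.7, 0.3, -0.8]
width: 0.085
gripper_force: 58.9
10 rows;  q7 0.64
1.24 1.87 0.15 0 0 0.129;1.47 1.69 0.15 0 0 0.129;1.67 1.49 0.15 0 0 0.129;1.85 1.26 0.15 0 0 0.129;2.00 1.01 0.15 0 0 0.129;2.11 0.75 0.15 0 0 0.129;2.19 0.47 0.15 0 0 0.129;2.23 0.19 0.15 0 0 0.129;2.24 -0.10 0.15 0 0 0.129;2.20 -0.39 0.15 0 0 0.129
```

```bash
python3 -m handwheel '1.25 1.85 0 0 0 .129;1.45 1.7 0 0 0 .129;1.65 1.5 0 0 0 .129;1.85 1.25 0 0 0 .129;2 1 0 0 0 .129;2.1 .75 0 0 0 .129;2.2 .45 0 0 0 .129;2.25 .2 0 0 0 .129;2.25 -.1 0 0 0 .129;2.2 -.4 0 0 0 .129;0 0 0 0 0 0'; python3 -m handwheel '0 0 0 0 0 0;0 0 3 0 0 0;0 0 2.2 0 0 0;0 0 0 0 0 0;0 0 0 0 0 0'; python3 gap.py 32;python3 plan.py .4825 .1252 .08 87.4
```

```text
time: 50.25
eef_pos: [0.4803, 0.1282, 0.1418]
orientation: [-2.272, -2.169, -0.002]
wrist_force: [1.0, -0.2, -0.3]
width: 0.089
gripper_force: 58.9
time: 50.75
eef_pos: [0.4812, 0.1248, 0.0897]
orientation: [-2.271, -2.17, 0.001]
wrist_force: [-0.8, 0.1, 0.2]
width: 0.086
gripper_force: 58.9
bar far 16.3 near -15.1 centre 0.6 lat -6.2..3.7 top z 0.0044 tcp [0.4816 0.125  0.0902]
slot far 22.1 -> centre 2.1
slot far 21.9 -> centre 1.9
slot far 22.1 -> centre 2.1
slot lat -8.2 8.8
slot lat -8.2 8.8
slot lat -8.2 8.8
1 rows;  q7 -1.0
0.03 0.09 1.02 0 0 -0.001
```

```bash
python3 -m handwheel '.13 .12 .5 0 0 0;0 0 .6 0 0 0;0 0 .4 0 0 0;0 0 .2 0 0 0;0 0 .15 0 0 0;0 0 0 0 0 0;0 0 0 0 0 0'; python3 -m handwheel '0 0 0 0 0 0;0 0 0 0 0 0;0 0 0 0 0 0;0 0 0 0 0 0;0 0 -3 0 0 0;0 0 -4 0 0 0;0 0 -2 0 0 0;0 0 0 0 0 0' .4; python3 inbin.py;python3 plan.py .546 -.148 .15 8.5
```

```text
time: 51.5
eef_pos: [0.4825, 0.1265, 0.071]
orientation: [2.272, 2.17, 0.0]
wrist_force: [-0.3, 0.5, -0.6]
width: 0.087
gripper_force: 58.9
time: 52.3
eef_pos: [0.4836, 0.1268, 0.1634]
orientation: [2.271, 2.168, 0.005]
wrist_force: [0.8, -0.3, -0.4]
width: 0.399
gripper_force: 0.0
short 0.002 0.01 355 brass 14
short 0.01 0.02 89 brass 12
short 0.02 0.03 508 brass 422
short 0.045 0.065 777 brass 1
long 0.002 0.01 194 brass 0
long 0.01 0.02 63 brass 60
long 0.03 0.045 979 brass 946
long 0.045 0.065 356 brass 0
10 rows;  q7 -0.89
-2.71 0.76 0.12 0 0 0.138;-2.58 1.12 0.12 0 0 0.138;-2.40 1.46 0.12 0 0 0.138;-2.18 1.78 0.12 0 0 0.138;-1.92 2.06 0.12 0 0 0.138;-1.61 2.31 0.12 0 0 0.138;-1.28 2.51 0.12 0 0 0.138;-0.93 2.66 0.12 0 0 0.138;-0.55 2.76 0.12 0 0 0.138;-0.17 2.81 0.12 0 0 0.138
```

Both short bars are in. For the last bar I'll use the half-turned grasp, so the camera stays away from the hanger.

```bash
python3 plan.py .546 -.148 .15 188.5
```

```text
13 rows;  q7 -0.89
-2.09 0.58 0.09 0 0 -0.136;-2.15 0.29 0.09 0 0 -0.136;-2.17 0.00 0.09 0 0 -0.136;-2.15 -0.29 0.09 0 0 -0.136;-2.09 -0.58 0.09 0 0 -0.136;-1.99 -0.86 0.09 0 0 -0.136;-1.85 -1.12 0.09 0 0 -0.136;-1.69 -1.36 0.09 0 0 -0.136;-1.49 -1.58 0.09 0 0 -0.136;-1.26 -1.76 0.09 0 0 -0.136;-1.01 -1.92 0.09 0 0 -0.136;-0.74 -2.03 0.09 0 0 -0.136;-0.46 -2.12 0.09 0 0 -0.136
```

```bash
python3 -m handwheel '-2.1 .6 0 0 0 -.136;-2.15 .3 0 0 0 -.136;-2.15 0 0 0 0 -.136;-2.15 -.3 0 0 0 -.136;-2.1 -.6 0 0 0 -.136;-2 -.85 0 0 0 -.136;-1.85 -1.1 .2 0 0 -.136;-1.7 -1.35 .2 0 0 -.136;-1.5 -1.6 .2 0 0 -.136;-1.25 -1.75 .2 0 0 -.136;-1 -1.9 .2 0 0 -.136;-.75 -2.05 0 0 0 -.136'; python3 -m handwheel '-.45 -2.1 0 0 0 -.136;0 0 0 0 0 0;0 0 0 0 0 0'; python3 look.py
```

```text
time: 53.55
eef_pos: [0.5409, -0.1278, 0.1495]
orientation: [0.033, -3.14, -0.001]
wrist_force: [-0.2, 0.8, -0.3]
width: 0.401
gripper_force: 0.0
time: 53.85
eef_pos: [0.5457, -0.1477, 0.1498]
orientation: [0.234, -3.132, -0.002]
wrist_force: [-0.3, 0.3, -0.1]
width: 0.404
gripper_force: 0.0
(np.float64(0.026390844827035784), array([ 525.1, -130.8]), (33, 11, 9))
tcp [ 0.5458 -0.1472  0.1502] yaw -171.4
```

The bar was knocked to (0.525, −0.131). I follow it.

```bash
python3 -m handwheel '1.8 1.9 0 0 0 0;0 0 0 0 0 0;0 0 0 0 0 0'; python3 look.py
```

```text
time: 54.2
eef_pos: [0.5254, -0.1312, 0.151]
orientation: [0.238, -3.133, 0.001]
wrist_force: [-0.1, -0.8, 0.7]
width: 0.403
gripper_force: 0.0
(np.float64(0.0009984632444597103), array([ 525.1, -130.8]), (33, 10, 10))
tcp [ 0.5258 -0.1316  0.151 ] yaw -171.3
```

```bash
python3 -m handwheel '0 .05 2 0 0 -.015;0 0 3 0 0 0;0 0 3 0 0 0;0 0 3 0 0 0;0 0 1.8 0 0 0;0 0 .7 0 0 0;0 0 .4 0 0 0;0 0 0 0 0 0' .4; python3 -m handwheel '0 0 0 0 0 0;0 0 0 0 0 0;0 0 0 0 0 0;0 0 0 0 0 0;0 0 0 0 0 0;0 0 -1 0 0 0;0 0 -3 0 0 0;0 0 -4 0 0 0;0 0 -3 0 0 0;0 0 -2 0 0 0;0 0 0 0 0 0' 0; python3 plan.py .4825 .1258 .14 87.4
```

```text
time: 55.05
eef_pos: [0.5258, -0.1314, 0.0122]
orientation: [-0.26, 3.13, -0.0]
wrist_force: [0.2, 0.4, -0.6]
width: 0.401
gripper_force: 0.0
time: 56.15
eef_pos: [0.5265, -0.1315, 0.1452]
orientation: [-0.26, 3.127, -0.003]
wrist_force: [-0.4, 0.3, -0.6]
width: 0.086
gripper_force: 58.8
13 rows;  q7 1.15
0.01 2.01 0.04 0 0 0.137;0.28 1.99 0.04 0 0 0.137;0.55 1.93 0.04 0 0 0.137;0.81 1.84 0.04 0 0 0.137;1.05 1.71 0.04 0 0 0.137;1.28 1.55 0.04 0 0 0.137;1.48 1.36 0.04 0 0 0.137;1.65 1.15 0.04 0 0 0.137;1.79 0.91 0.04 0 0 0.137;1.90 0.66 0.04 0 0 0.137;1.97 0.39 0.04 0 0 0.137;2.00 0.12 0.04 0 0 0.137;2.00 -0.16 0.04 0 0 0.137
```

```bash
python3 -m handwheel '0 2 0 0 0 .137;.3 2 0 0 0 .137;.55 1.95 0 0 0 .137;.8 1.85 0 0 0 .137;1.05 1.7 0 0 0 .137;1.3 1.55 0 0 0 .137;1.5 1.35 0 0 0 .137;1.65 1.15 0 0 0 .137;1.8 .9 0 0 0 .137;1.9 .65 0 0 0 .137;1.95 .4 0 0 0 .137;2 .1 0 0 0 .137'; python3 -m handwheel '2 -.15 0 0 0 .137;0 0 0 0 0 0;0 0 3 0 0 0;0 0 2.4 0 0 0;0 0 0 0 0 0;0 0 0 0 0 0'; python3 gap.py 32;python3 plan.py .4825 .1258 .08 87.4
```

```text
time: 57.35
eef_pos: [0.4836, 0.107, 0.142]
orientation: [-2.122, -2.316, 0.0]
wrist_force: [0.1, 0.4, -0.3]
width: 0.085
gripper_force: 58.9
time: 57.95
eef_pos: [0.4805, 0.1259, 0.0883]
orientation: [-2.268, -2.173, 0.001]
wrist_force: [-0.2, 0.3, 0.4]
width: 0.086
gripper_force: 58.9
bar far 17.4 near -14.5 centre 1.5 lat -6.3..3.6 top z 0.0048 tcp [0.4809 0.1261 0.0888]
slot far 19.9 -> centre -0.1
slot far 20.0 -> centre 0.0
slot far 20.5 -> centre 0.5
slot lat -7.7 9.6
slot lat -7.7 9.5
slot lat -7.7 9.5
1 rows;  q7 -1.0
-0.02 0.16 0.88 0 0 0.002
```

```bash
python3 -m handwheel '-.08 .17 .5 0 0 0;0 0 .6 0 0 0;0 0 .3 0 0 0;0 0 .15 0 0 0;0 0 .15 0 0 0;0 0 0 0 0 0;0 0 0 0 0 0'; python3 -m handwheel '0 0 0 0 0 0;0 0 0 0 0 0;0 0 0 0 0 0;0 0 0 0 0 0;0 0 -3 0 0 0;0 0 -4 0 0 0;0 0 -4 0 0 0;0 0 -4 0 0 0;0 0 -2 0 0 0;0 0 0 0 0 0' .4; python3 inbin.py; python3 -m handwheel '-4 2 -3 0 0 0;-4 2 -3 0 0 0;-4 2 -3 0 0 0;0 0 0 0 0 0;0 0 0 0 0 0'
python3 - <<'E'
from fit import *; from look import look
c=look(); print(plane_rect(c,.055,.066,(205,0,320,240),1)); save(c,'w9.png')
E
```

```text
time: 58.7
eef_pos: [0.4823, 0.1252, 0.071]
orientation: [-2.27, -2.172, -0.0]
wrist_force: [-0.1, 0.1, 0.3]
width: 0.092
gripper_force: 58.9
time: 59.7
eef_pos: [0.4833, 0.1255, 0.2435]
orientation: [2.268, 2.17, 0.005]
wrist_force: [0.7, 0.4, -0.8]
width: 0.401
gripper_force: 0.0
short 0.002 0.01 238 brass 22
short 0.01 0.02 26 brass 10
short 0.03 0.045 332 brass 312
short 0.045 0.065 448 brass 0
long 0.002 0.01 193 brass 4
long 0.01 0.02 103 brass 56
long 0.02 0.03 69 brass 0
long 0.03 0.045 828 brass 690
long 0.045 0.065 342 brass 0
time: 60.25
eef_pos: [0.533, 0.0106, 0.3236]
orientation: [-2.271, -2.169, 0.001]
wrist_force: [-0.2, 1.1, -0.4]
width: 0.399
gripper_force: 0.0
(np.float64(0.12934288188402715), array([478. , 128.9]), (37, 11, 85))
(np.float64(0.2813825987059251), array([ 303. , -151.1]), (37, 12, -72))
tcp [0.5325 0.0116 0.3233] yaw 87.5
(((482.6379089355469, 141.05503845214844), (123.40470886230469, 78.75389099121094), 87.64228057861328), np.float64(0.05879627103265333), 8295)
```

View pics/w9.png

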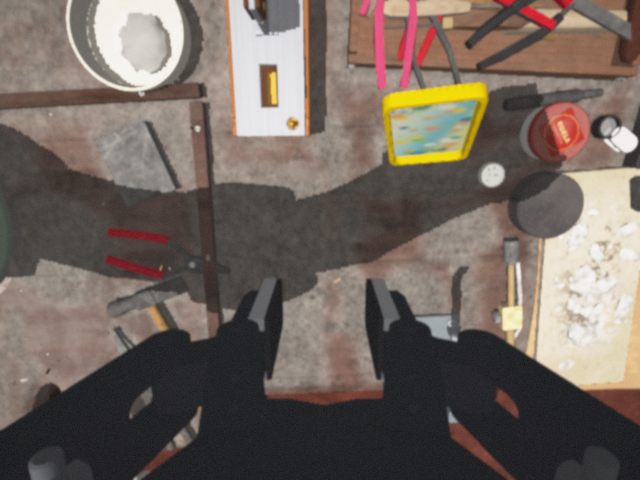

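The bench is clear of bars: the last short one lies below the slot at (269,86), the grid is seated with its peg at (292,124), and the jar is undisturbed at (491,175).

```bash
python3 -c "
from workcell import env
print(env.finish_job())"
```

```text
the job is handed in; nothing more can be done
None
```

The grid is seated on the box's pegs, and all six offcuts I found on the bench (3 short, 3 long) lie in their compartments. The jar is undisturbed, and I handed the job in at about 60 s of the 210 s allowed; the hand-in returned no verdict.

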